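# Load and balance two centrifuge buckets

## Task

Load the centrifuge buckets in this order, one piece at a time, each let go before the next: the white sleeve into the green-rimmed bucket, the blue sleeve into the white one, the green-capped tube into the blue one; then, to balance it, the black weight into the yellow-rimmed bucket and the brass trim weight upright on the middle of its top. Lower every piece gently until it sits fully down, never dropping it, and leave the red-capped tube, the beaker and the amber bottle standing where they are.

Things in the scene. Friction and masses are not known exactly. Their poses are not given: they have to be found in the camera images.
- green_bucket: round grey centrifuge bucket with a GREEN rim, fixed upright to the bench; open at the top, 48 mm high, 86 mm across the rim, 96 mm foot; bore 66 mm across, widening to 71 mm at the mouth; its inner floor is 8 mm above the bench. Two small steel pins stand out of its sides. Origin: centre of its underside, on the bench; z up along its axis
- yellow_bucket: the same kind of bucket, same sizes, with a YELLOW rim, fixed to the bench. Origin: centre of its underside, on the bench; z up along its axis
- white_sleeve_mid (a point): large WHITE plastic adapter sleeve, standing upright, loose: outside 61 mm across, 66 mm high; round bore open at the top, 48 mm across and 40 mm deep (solid 26 mm foot). Point: on its axis, half-way up (33 mm above its underside); z up along its axis
- blue_sleeve_mid (a point): smaller BLUE plastic adapter sleeve, standing upright, loose: outside 43 mm across, 66 mm high; round bore open at the top, 33 mm across and 40 mm deep (solid 26 mm foot). Point: on its axis, half-way up (33 mm above its underside); z up along its axis
- green_tube_mid (a point): sample tube with GREEN cap and green foot, clear between, standing upright, loose: 28 mm across, 95 mm high in all, the cap 32 mm across and the top 24 mm of it. Point: on its axis, half-way up (47.5 mm above its underside); z up along its axis
- weight_mid (a point): BLACK anodised aluminium counterweight, a solid flat-topped cylinder 58 mm across and 66 mm high with one bright line round it near its foot, standing upright, loose, about 0.45 kg. Point: on its axis, half-way up (33 mm above its underside); z up along its axis
- trim_mid (a point): small BRASS trim weight, loose: a disc 40 mm across and 12 mm thick with an upright stem 18 mm across on it, 44 mm high in all, about 0.18 kg. Point: on its axis, half-way up (22 mm above its underside); z up along its axis
- red_tube_mid (a point): sample tube like the other but with RED cap and foot (28 mm across, cap 32 mm, 95 mm high), loose; to be left alone. Point: on its axis, half-way up (47.5 mm); z up along its axis
- beaker_mid (a point): small empty glass beaker, 48 mm across, 60 mm high, loose; to be left alone. Point: on its axis, half-way up (30 mm); z up along its axis
- reagent_mid (a point): amber glass bottle with black cap and paper label, 48 mm across, 105 mm high, loose; to be left alone. Point: on its axis, half-way up (52.5 mm); z up along its axis

How it is judged:
By the outcome, as a careful person would: the job done as asked, in the order asked, and still so for the second after the job is handed in, with the robot touching nothing.
It also fails if it takes over 122 s, if anything falls off the work surface, if the arm or the gripper's body presses on something with over 40 N, if the wrist force passes 120 N, or if a joint passes its speed limit or range.

## Robot

A 7-joint arm with a two-finger parallel gripper is mounted at the origin on the work surface. World frame = base frame: x ahead of the robot, y to its left, z up, the work surface at z = 0. Lengths are in m, angles in rad, forces in N, time in s.
With the tool pointing down it reaches from about 0.425 to 0.875 m from the base axis. Payload 4.7 kg.
Tool frame: the origin (TCP) lies at the very end of the fingers, on their centre line; the grasp point (between the pads) lies behind it (ctrl.tcp_to_grasp is the y of the grasp point in the tool frame, in m); y points along the fingers, x is the direction in which the jaws open and shut, and the axes are right-handed (so a half turn about y gives the same grasp; the last joint's range is limited). The gripper opens to 87 mm and grips with 3 to 60 N. Pads are 19 mm wide; open, the fingers measure 117 mm over their backs; the gripper's body (75 mm by 190 mm) begins 51 mm behind the grasp point.
Start: joints at [1.268, 0.321, -0.07, 1.45, 0.023, 1.371, -0.057], TCP at [0.202, -0.618, 0.223] pointing down, gripper open.
Joint ranges: [-2.86, 2.86], [-0.3, 2.09], [-1.38, 1.24], [0.06, 2.45], [-1.56, 4.7], [0.09, 2.05], [-2.69, 2.69]. Speed limits (rad/s): [2.57, 2.57, 3.14, 3.14, 3.14, 3.14, 3.14].

## Interface

Orientations are given as a rotation vector (axis times angle).
In Python, from bench import ctrl, get_image, workorder gives the robot as it stands.
- The arm moves only by the tool drive_tool, never from a script. Its argument "increments" is text: rows parted by semicolons, each of 5 numbers parted by spaces: the shift along the tool's x, y, z in mm, then the turn about the tool's y in degrees, then the closure in counts, from 0 (fully open) to 255 (shut). In form: tx ty tz yaw fingers; .... A call has 1 to 20 rows; each row shifts and turns the commanded pose from where the row before left it, along the tool's axes as they then stand; what a row does not reach is not made up. A row lasts 1/8 s, in which the tool goes at most 62.5 mm and 10.7 degrees, less where a joint would pass 70% of its speed; a pose out of reach is approached as far as the arm can. A call is refused whole if a number of a shift passes 62.5 or a number of a turn 10.7, either way. A call with a gripper value outside its range is refused whole. The fingers move at their own pace and stop on an object; "squeeze" is the grip in N (left out, the last holds). Time passes only in rows, so rows that do not move let the fingers close. It gives the time, the measured TCP pose, the force and the opening at its end, in the units of the state.
- ctrl.get_state(): the state, without advancing time (a new reading comes with each control period).
- get_image(name): name is "scene" or "top"; returns a dict with "img" (400x640x3 uint8, red, green, blue), "mtx" (3x3 intrinsics, pixels), "camera_from_world" (4x4, takes a point from world to camera coordinates). Camera axes: x right, y up, looking along -z (the intrinsics and any distortion apply to the point x, -y, -z); pixel columns grow to the right and rows downward; lengths in m; the calibration is good to about 2 mm. A picture is of the moment at which its call begins. There is no depth.
- workorder.close_job(): hands the job in, once; it reports no verdict.
The state is a dict: "time": time; "joint_positions": joint angles; "qd": joint speeds; "joint_torque": joint torques, N m; "position": TCP position; "tool_rot": TCP orientation; "ft_force": force on the tool from outside, world axes, zero at the start; "torque": the same for the moment, N m; "grip_width": opening from 0.0 (shut) to 1.0 (fully open).
Only numpy, scipy, OpenCV 4.12 (cv2) and the standard library are available. Lean on these libraries where they do the work, as an engineer would, in place of code of your own. Each camera call takes 0.05 s, during which the arm holds its last target.

## Working session

There is one attempt and no reset: what is moved stays moved. The work goes in short steps, Python scripts to look and compute and a tool call to move; the robot and the scene stay as the last step left them, time stands still between calls to the robot, and variables do not carry over. Pictures are saved under pics/ and viewed, and the job is handed in when it is done.

Besides the shell and the picture viewer there is one more tool, called after ">>>" as name(argument=value, ...) on one line, values as JSON. drive_tool: Moves the arm, as the interface text tells. Its arguments: {"type":"object","properties":{"increments":{"type":"string"},"squeeze":{"type":"number"}},"required":["increments"]}

```bash
ls; mkdir -p pics; python3 - <<'E'
from bench import ctrl,get_image
import cv2,numpy as np
for n in ("scene","top"):
    d=get_image(n); cv2.imwrite(f"pics/{n}0.png",d["img"][:,:,::-1]); print(n,d["mtx"].round(2).tolist(),np.round(d["camera_from_world"],4).tolist(),[k for k in d])
print(ctrl.tcp_to_grasp); print(ctrl.get_state())
print([a for a in dir(ctrl) if a[0]!='_'])
E
```

```text
pics
scene [[373.76, 0.0, 322.6], [0.0, 373.76, 193.08], [0.0, 0.0, 1.0]] [[0.7019, 0.7122, 0.0106, -0.369], [-0.4805, 0.4625, 0.7451, 0.1961], [0.5258, -0.5281, 0.6668, -1.489], [0.0, 0.0, 0.0, 1.0]] ['img', 'mtx', 'camera_from_world']
top [[431.08, 0.0, 322.44], [0.0, 431.08, 199.07], [0.0, 0.0, 1.0]] [[-0.0503, -0.9987, 0.0035, 0.0123], [0.9787, -0.0486, 0.1996, -0.5134], [-0.1992, 0.0135, 0.9799, -0.9766], [0.0, 0.0, 0.0, 1.0]] ['img', 'mtx', 'camera_from_world']
-0.0187
{'time': 0.1, 'joint_positions': array([ 1.26812074,  0.32175062, -0.07006252,  1.45151957,  0.02261233,
        1.37074878, -0.05689836]), 'qd': array([-0.00035282, -0.00271713,  0.00018933, -0.0029568 ,  0.00085667,
       -0.0018259 ,  0.00077629]), 'joint_torque': array([ 2.90415810e-04, -4.92573416e+01, -4.05346965e-01, -3.13398957e+01,
       -6.40832889e-02,  3.94909282e-02,  6.88768500e-05]), 'position': array([ 0.20227192, -0.61724118,  0.22158633]), 'tool_rot': array([-1.34167538,  0.97376985, -0.97146819]), 'ft_force': array([ 0.46989574, -0.34127926, -0.63903678]), 'torque': array([0.00409474, 0.02644737, 0.02153854]), 'grip_width': 1.0009127065824306}
['MotionError', 'get_state', 'tcp_to_grasp']
```

View pics/scene0.png

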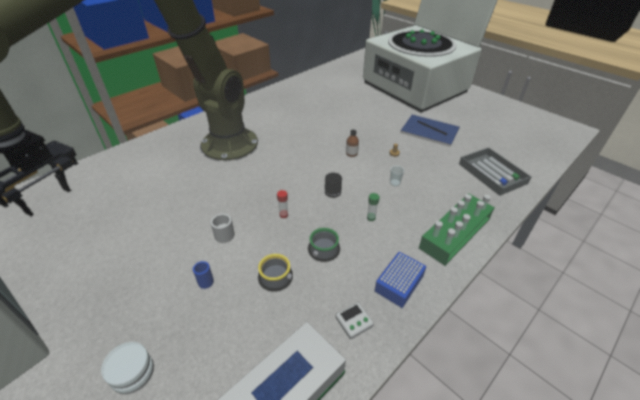

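View pics/top0.png

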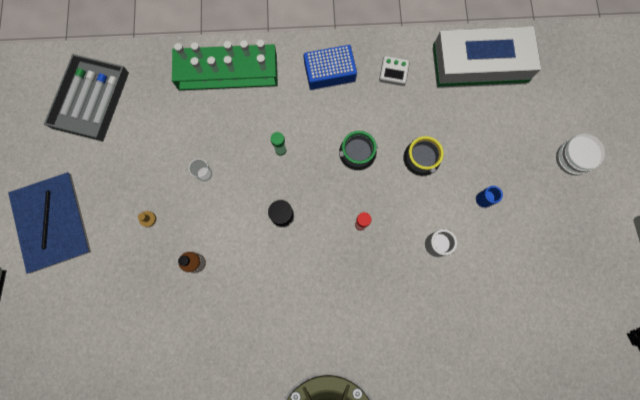

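```bash
cat > h.py <<'E'
import cv2,numpy as np
from bench import ctrl,get_image
def ray(d,uv,z):
    K=d["mtx"];T=d["camera_from_world"];R=T[:3,:3];t=T[:3,3]
    p=np.linalg.solve(K,[uv[0],uv[1],1.]);v=R.T@np.array([p[0],-p[1],-p[2]]);c=-R.T@t
    return c+v*(z-c[2])/v[2]
def proj(d,P):
    T=d["camera_from_world"];q=T[:3,:3]@np.array(P)+T[:3,3];k=d["mtx"]@np.array([q[0],-q[1],-q[2]]);return k[:2]/k[2]
def crop(d,u,v,r,f,k):
    i=d["img"][max(0,v-r):v+r,max(0,u-r):u+r,::-1];return cv2.resize(i,None,fx=k,fy=k,interpolation=cv2.INTER_CUBIC)
E
python3 - <<'E'
from h import *
d=get_image("top");s=get_image("scene")
c=lambda d,u,v:cv2.copyMakeBorder(crop(d,u,v,24,0,4),1,1,1,1,0)
T=[(443,243),(490,196),(279,143),(281,213),(147,218),(359,149),(425,154),(364,220)]
S=[(222,228),(203,275),(373,207),(333,185),(394,150),(323,243),(275,270),(283,205)]
t=np.vstack([np.hstack([c(d,*p) for p in T[i:i+4]]) for i in (0,4)])
cv2.imwrite("pics/ct.png",t)
t=np.vstack([np.hstack([c(s,*p) for p in S[i:i+4]]) for i in (0,4)])
cv2.imwrite("pics/cs.png",t)
H=[.066,.066,.095,.066,.044,.048,.048,.095]
for p,q,h in zip(T,S,H): print(ray(d,p,h).round(3),ray(s,q,h/2).round(3))
E
```

```text
[ 0.393 -0.286  0.066] [ 0.395 -0.29   0.033]
[ 0.498 -0.408  0.066] [ 0.503 -0.419  0.033]
[0.644 0.082 0.095] [0.657 0.089 0.047]
[0.482 0.085 0.066] [0.487 0.087 0.033]
[0.49  0.406 0.044] [0.496 0.413 0.022]
[ 0.635 -0.109  0.048] [ 0.639 -0.11   0.024]
[ 0.614 -0.27   0.048] [ 0.617 -0.27   0.024]
[ 0.452 -0.104  0.095] [ 0.457 -0.106  0.047]
```

View pics/ct.png

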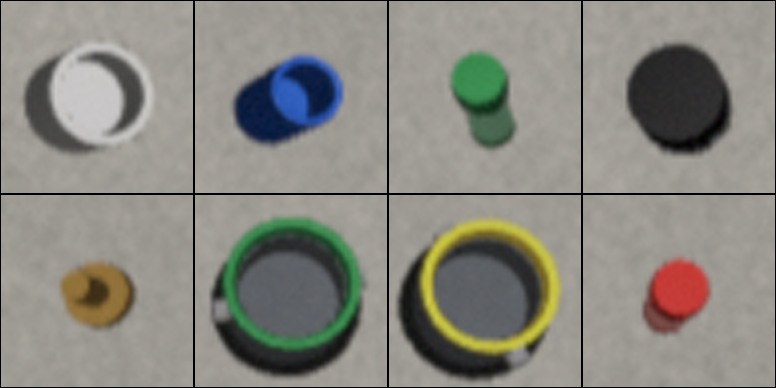

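View pics/cs.png

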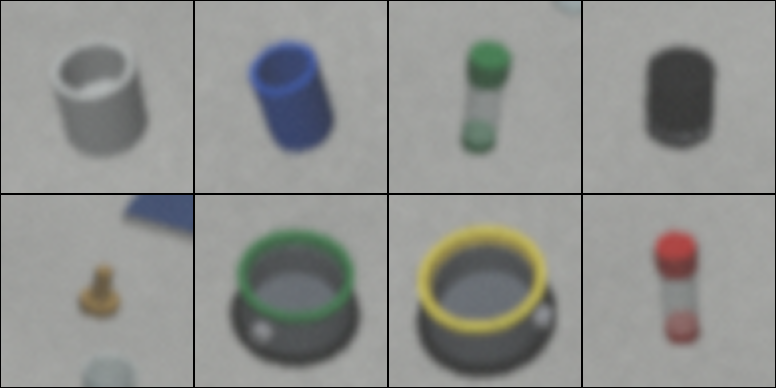

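```bash
cat >> h.py <<'E'
HS={'green':((50,90,50),(90,255,255)),'yellow':((22,120,90),(35,255,255)),'blue':((105,120,30),(125,255,255)),'red':((0,140,60),(8,255,255)),'brass':((10,100,50),(22,255,255)),'black':((0,0,0),(180,255,75)),'white':((0,0,188),(180,40,255)),'grey':((0,0,0),(180,50,140))}
def cont(d,u,v,r,key,k=6,lo=None,hi=None):
    """largest contour (full-res px) of colour in window"""
    u0,v0=max(0,u-r),max(0,v-r)
    i=cv2.resize(d["img"][v0:v+r,u0:u+r,::-1],None,fx=k,fy=k,interpolation=cv2.INTER_CUBIC)
    if lo is None: lo,hi=HS[key]
    m=cv2.inRange(cv2.cvtColor(i,cv2.COLOR_BGR2HSV),np.array(lo),np.array(hi))
    cs,_=cv2.findContours(m,cv2.RETR_EXTERNAL,cv2.CHAIN_APPROX_NONE)
    c=max(cs,key=cv2.contourArea)[:,0,:].astype(float)
    return (c+.5)/k-.5+[u0,v0]
def circ(P):
    A=np.c_[P,np.ones(len(P))];s=np.linalg.lstsq(A,(P**2).sum(1),rcond=None)[0]
    c=s[:2]/2;return c,np.sqrt(s[2]+c@c)
def topcirc(d,c,z):
    """world points of contour on plane z -> circle"""
    W=np.array([ray(d,p,z)[:2] for p in c]);return circ(W)+(W,)
E
python3 - <<'E'
from h import *
d=get_image("top");s=get_image("scene")
for n,p,z,key in [('gb',(359,149),.048,'green'),('yb',(425,154),.048,'yellow'),('white',(443,243),.066,'white'),('weight',(281,213),.066,'black'),('red',(364,220),.095,'red'),('gt',(278,141),.095,'green')]:
    for dd,nm in((d,'top'),):
        c=cont(dd,*p,25,key);c=cv2.convexHull(c.astype(np.float32))[:,0]
        ctr,r,W=topcirc(dd,c,z)
        print(n,ctr.round(4),'diam',(2*r*1e3).round(1),'bbox',np.ptp(W,0).round(4),np.linalg.norm(W-ctr,axis=1).std().round(4))
for n,p,z,key in [('gb',(323,243),.048,'green'),('yb',(275,270),.048,'yellow')]:
        c=cont(s,*p,35,key);c=cv2.convexHull(c.astype(np.float32))[:,0]
        ctr,r,W=topcirc(s,c,z);print('S',n,ctr.round(4),(2*r*1e3).round(1),np.ptp(W,0).round(4))
import sys
for nm,dd in(('top',d),('scene',s)):
    T=dd["camera_from_world"];print(nm,(-T[:3,:3].T@T[:3,3]).round(3))
from scipy.spatial.transform import Rotation as R
st=ctrl.get_state();print(R.from_rotvec(st["tool_rot"]).as_matrix().round(4))
print(ray(d,(185,261),.105),ray(d,(200,163),.06))
E
```

```text
gb [ 0.64   -0.1089] diam 85.1 bbox [0.0848 0.0854] 0.0004
yb [ 0.6179 -0.2717] diam 85.5 bbox [0.0853 0.0855] 0.0003
white [ 0.3968 -0.2883] diam 57.1 bbox [0.0571 0.057 ] 0.0003
weight [0.482  0.0859] diam 61.1 bbox [0.0633 0.0586] 0.0016
red [ 0.453  -0.1028] diam 32.8 bbox [0.0339 0.0323] 0.0008
gt [0.6525 0.0855] diam 34.9 bbox [0.0378 0.031 ] 0.0016
S gb [ 0.6772 -0.1026] 13.2 [0.0055 0.0139]
S yb [ 0.6209 -0.2749] 80.5 [0.0804 0.0811]
top [0.309 0.    1.059]
scene [ 1.136 -0.614  0.851]
[[ 3.115e-01 -3.000e-04  9.502e-01]
 [-9.502e-01  5.000e-04  3.115e-01]
 [-6.000e-04 -1.000e+00 -1.000e-04]]
[0.37909857 0.29531984 0.105     ] [0.61471655 0.27632251 0.06      ]
```

>>> drive_tool(increments="0 0 0 9.1 0; 0 0 0 9.05 0; -41 5 24 0 0; -41 5 24 0 0; -41 5 24 0 0; -41 5 24 0 0; -41 5 24 0 0; -41 5 24 0 0; -41 5 24 0 0; -40 5 25 0 0; 0 0 0 0 0; 0 0 0 0 0", squeeze=25)

```text
time: 1.8
position: [0.3951, -0.2913, 0.1827]
tool_rot: [-1.21, 1.209, -1.21]
ft_force: [-0.3, -1.5, -0.4]
grip_width: 0.999
```

>>> drive_tool(increments="-3 30 2 0 0; 0 40 0 0 0; 0 40 0 0 0; 0 28 0 0 0; 0 0 0 0 0; 0 0 0 0 0")

```text
time: 2.55
position: [0.3978, -0.2891, 0.0457]
tool_rot: [-1.208, 1.209, -1.212]
ft_force: [-0.8, -1.1, 0.2]
grip_width: 0.999
```

```bash
python3 - <<'E'
from h import *
d=get_image("top");s=get_image("scene")
cv2.imwrite("pics/a1.png",np.hstack([crop(d,443,243,40,0,5),crop(s,222,228,40,0,5)]))
E
```

```text
(no output)
```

View pics/a1.png

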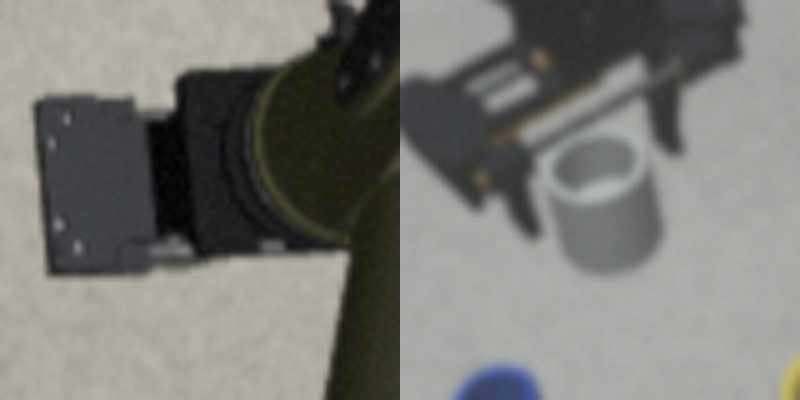

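>>> drive_tool(increments="0 0 0 0 60; 0 0 0 0 80; 0 0 0 0 120; 0 0 0 0 120; 0 0 0 0 255; 0 0 0 0 255; 0 0 0 0 255; 0 0 0 0 255", squeeze=25)

```text
time: 3.65
position: [0.3975, -0.2878, 0.0447]
tool_rot: [-1.209, 1.209, -1.209]
ft_force: [-0.7, 0.7, 3.3]
grip_width: 0.699
```

>>> drive_tool(increments="0 -15 0 0 255; 0 -30 0 0 255; 0 -40 0 0 255; -30 0 40 0 255; -30 0 40 0 255; -30 0 40 0 255; -30 0 40 0 255; -30 0 40 0 255; -29 0 42 0 255; 0 0 0 0 255; 0 0 0 0 255; 0 0 0 0 255")

```text
time: 5.15
position: [0.6384, -0.1105, 0.1297]
tool_rot: [-1.21, 1.211, -1.211]
ft_force: [0.6, -0.8, -1.2]
grip_width: 0.699
```

```bash
python3 - <<'E'
from h import *
d=get_image("top");s=get_image("scene")
print(ctrl.get_state()["position"])
cv2.imwrite("pics/a2.png",np.hstack([crop(d,380,150,60,0,4)[:, :400],crop(s,323,220,50,0,4)[:400]] if 0 else [cv2.resize(crop(d,370,150,60,0,1),(400,400)),cv2.resize(crop(s,323,220,60,0,1),(400,400))]))
E
```

```text
[ 0.63867701 -0.11024167  0.12981125]
```

View pics/a2.png

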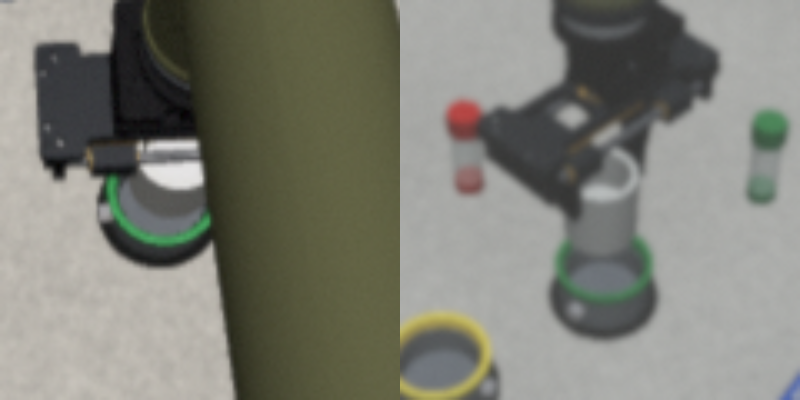

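```bash
python3 - <<'E'
from h import *
s=get_image("scene")
st=ctrl.get_state()["position"]; print(st)
c=cont(s,323,245,30,'green',lo=(40,50,40),hi=(90,255,255))
print('rim bbox px',c.min(0),c.max(0)); e=cv2.fitEllipse(cv2.convexHull(c.astype(np.float32)));print(e,ray(s,e[0],.048))
B=(.640,-.1089)
th=np.linspace(0,2*np.pi,200)
P=np.array([proj(s,(B[0]+.043*np.cos(t),B[1]+.043*np.sin(t),.048)) for t in th]);print('pred rim',P.min(0),P.max(0))
g=cv2.cvtColor(s["img"],cv2.COLOR_RGB2GRAY)
for v in range(214,238,3): print(v,g[v,306:344].tolist())
for z in (.085,.1): 
  q=[proj(s,(st[0],st[1],z))];P=np.array([proj(s,(st[0]+.0305*np.cos(t),st[1]+.0305*np.sin(t),z)) for t in th]);print(z,q,P.min(0),P.max(0))
E
```

```text
[ 0.63887898 -0.11000398  0.1298913 ]
rim bbox px [309.25 230.75] [338.08333333 250.75      ]
((323.80340576171875, 239.2299346923828), (23.34242057800293, 29.554241180419922), 91.12704467773438) [ 0.64499408 -0.11349075  0.048     ]
pred rim [308.58762214 226.33425959] [338.83733927 249.19474078]
214 [58, 57, 58, 58, 63, 71, 72, 70, 71, 68, 66, 71, 85, 101, 115, 125, 129, 131, 130, 126, 122, 118, 116, 114, 120, 142, 166, 169, 156, 156, 162, 167, 168, 167, 168, 167, 168, 167]
217 [61, 59, 57, 57, 56, 55, 56, 55, 56, 59, 80, 119, 155, 174, 183, 185, 184, 185, 185, 183, 179, 173, 166, 162, 161, 156, 141, 126, 133, 151, 163, 166, 167, 166, 167, 167, 165, 167]
220 [113, 90, 75, 73, 65, 58, 57, 57, 56, 56, 70, 93, 119, 132, 137, 145, 150, 151, 149, 148, 144, 138, 130, 124, 116, 111, 108, 112, 132, 155, 164, 167, 168, 170, 170, 168, 170, 170]
223 [168, 164, 161, 155, 143, 123, 92, 66, 60, 58, 67, 88, 108, 116, 118, 121, 120, 118, 120, 120, 119, 117, 117, 114, 111, 109, 106, 116, 137, 157, 164, 166, 166, 166, 164, 165, 165, 167]
226 [168, 168, 169, 168, 167, 156, 129, 106, 96, 93, 98, 108, 
[... 198 characters left out ...]
, 118, 118, 119, 119, 120, 120, 119, 119, 117, 115, 113, 111, 108, 108, 121, 145, 159, 164, 166, 168, 167, 167, 169, 168, 168]
232 [168, 169, 169, 167, 160, 147, 130, 114, 108, 110, 112, 116, 116, 118, 120, 120, 120, 120, 118, 117, 117, 115, 115, 111, 109, 104, 99, 100, 109, 121, 139, 156, 164, 167, 170, 170, 170, 170]
235 [169, 169, 164, 153, 133, 112, 97, 90, 89, 90, 93, 98, 103, 108, 112, 115, 117, 116, 117, 113, 110, 105, 101, 97, 90, 87, 86, 89, 88, 93, 104, 123, 144, 159, 167, 168, 169, 170]
0.085 [array([323.3160845 , 228.53897876])] [312.33314747 220.61402079] [334.29476721 236.81822757]
0.1 [array([323.38076215, 224.82128507])] [312.2909649  216.90129161] [334.46633999 233.09889835]
```

>>> drive_tool(increments="-1.5 15 1.5 0 255; 0 15 0 0 255; 0 10 0 0 255; 0 5 0 0 255; 0 5 0 0 255; 0 0 0 0 255; 0 0 0 0 255")

```text
time: 6.18
position: [0.6427, -0.1076, 0.0816]
tool_rot: [-1.207, 1.206, -1.212]
ft_force: [0.4, -1.0, 4.7]
grip_width: 0.701
```

```bash
python3 - <<'E'
from h import *
d=get_image("top");s=get_image("scene")
st=ctrl.get_state();print(st["position"],st["ft_force"],st["torque"])
cv2.imwrite("pics/a3.png",np.hstack([cv2.resize(crop(d,359,150,30,0,1),(400,400)),cv2.resize(crop(s,323,230,30,0,1),(400,400))]))
E
```

```text
[ 0.64264214 -0.10757973  0.08162445] [ 0.40805272 -0.27428801  4.74966559] [-0.01968189  0.1013105  -0.08910422]
```

View pics/a3.png

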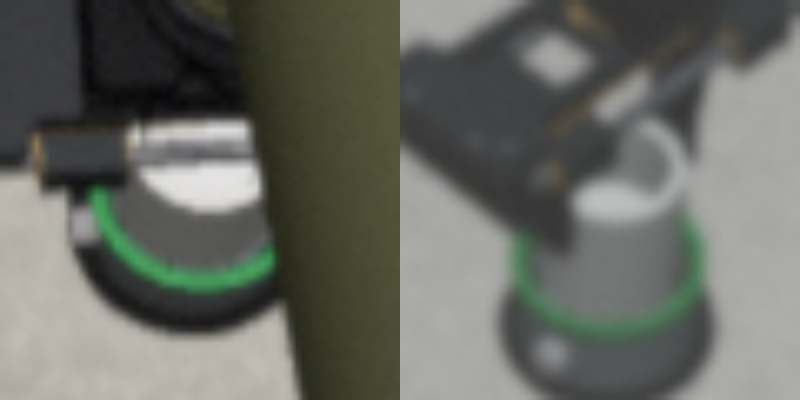

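>>> drive_tool(increments="0 3 0 0 255; 0 3 0 0 255; 0 0 0 0 255; 0 0 0 0 255")

```text
time: 6.78
position: [0.6422, -0.1084, 0.0741]
tool_rot: [-1.208, 1.207, -1.212]
ft_force: [5.0, -3.1, 1.2]
grip_width: 0.698
```

>>> drive_tool(increments="0.7 0 1.5 0 255; 0 3 0 0 255; 0 3 0 0 255; 0 0 0 0 255; 0 0 0 0 255")

```text
time: 7.4
position: [0.6424, -0.1084, 0.0671]
tool_rot: [-1.21, 1.209, -1.21]
ft_force: [3.9, -3.3, 1.2]
grip_width: 0.7
```

>>> drive_tool(increments="1 0 1.5 0 255; 0 3 0 0 255; 0 3 0 0 255; 0 0 0 0 255; 0 0 0 0 255")

```text
time: 8.02
position: [0.6432, -0.1084, 0.0608]
tool_rot: [-1.21, 1.211, -1.208]
ft_force: [1.3, 0.4, -0.8]
grip_width: 0.699
```

>>> drive_tool(increments="0 3 0 0 255; 0 2 0 0 255; 0 1.5 0 0 255; 0 1 0 0 255; 0 0 0 0 255; 0 0 0 0 255")

```text
time: 8.78
position: [0.6439, -0.1088, 0.054]
tool_rot: [-1.209, 1.209, -1.209]
ft_force: [0.5, -0.1, -1.2]
grip_width: 0.7
```

>>> drive_tool(increments="0 0.7 0 0 255; 0 0.7 0 0 255; 0 0.7 0 0 255; 0 0 0 0 255; 0 0 0 0 255")

```text
time: 9.4
position: [0.644, -0.1088, 0.0536]
tool_rot: [-1.21, 1.209, -1.21]
ft_force: [-3.5, 0.6, 8.6]
grip_width: 0.694
```

>>> drive_tool(increments="0 0 0 0 60; 0 0 0 0 40; 0 0 0 0 20; 0 0 0 0 0; 0 0 0 0 0; 0 -20 0 0 0; 0 -40 0 0 0; 0 -50 0 0 0; 0 0 0 0 0")

```text
time: 10.52
position: [0.6476, -0.1088, 0.1691]
tool_rot: [-1.203, 1.2, -1.216]
ft_force: [0.3, 0.5, -0.5]
grip_width: 1.003
```

```bash
python3 - <<'E'
from h import *
d=get_image("top");s=get_image("scene")
st=ctrl.get_state();print(st["position"],st["ft_force"],st["torque"])
cv2.imwrite("pics/a4.png",np.hstack([cv2.resize(crop(d,359,150,30,0,1),(400,400)),cv2.resize(crop(s,323,230,30,0,1),(400,400))]))
E
```

```text
[ 0.64462308 -0.10889227  0.16389151] [ 0.35752335 -0.29612437 -0.3358328 ] [0.03874162 0.0310686  0.04891467]
```

View pics/a4.png

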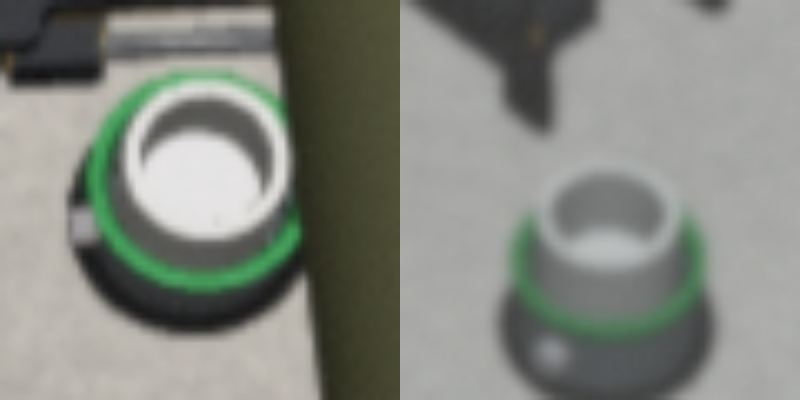

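```bash
python3 - <<'E'
from h import *
d=dict(get_image("top"))
for V in(110,130,150):
  c=cont(d,490,196,25,'',lo=(100,100,V),hi=(125,255,255));c=cv2.convexHull(c.astype(np.float32))[:,0]
  ctr,r,W=topcirc(d,c,.066);print(V,ctr.round(4),(2e3*r).round(1),np.ptp(W,0).round(4),np.linalg.norm(W-ctr,axis=1).std().round(4), W.min(0).round(4),W.max(0).round(4))
# green tube cap: brighter green
d0=d;d0["img"]=cv2.imread("pics/top0.png")[:,:,::-1]
for V in(80,105,120):
  c=cont(d0,278,141,16,'',lo=(55,90,V),hi=(90,255,255));c=cv2.convexHull(c.astype(np.float32))[:,0]
  ctr,r,W=topcirc(d,c,.095);print('gt',V,ctr.round(4),(2e3*r).round(1),np.ptp(W,0).round(4),W.min(0).round(4),W.max(0).round(4))
for V in(25,35,45,55,65):
  c=cont(d0,281,213,25,'',lo=(0,0,V),hi=(180,255,90));c=cv2.convexHull(c.astype(np.float32))[:,0]
  ctr,r,W=topcirc(d,c,.066);print('wt',V,ctr.round(4),(2e3*r).round(1),np.ptp(W,0).round(4),W.min(0).round(4),W.max(0).round(4))
E
```

```text
110 [ 0.5025 -0.4163] 42.6 [0.0431 0.043 ] 0.0004 [ 0.4806 -0.4381] [ 0.5236 -0.395 ]
130 [ 0.5027 -0.4167] 42.1 [0.0425 0.0424] 0.0003 [ 0.4812 -0.4381] [ 0.5236 -0.3956]
150 [ 0.5028 -0.417 ] 41.7 [0.0421 0.0418] 0.0002 [ 0.4815 -0.4381] [ 0.5236 -0.3963]
gt 80 [0.6555 0.0867] 31.3 [0.0314 0.0312] [0.6399 0.0707] [0.6713 0.1019]
gt 105 [0.6562 0.0869] 30.4 [0.0301 0.0309] [0.6412 0.071 ] [0.6713 0.1019]
gt 120 [0.6568 0.087 ] 29.6 [0.0293 0.0306] [0.642  0.0713] [0.6713 0.1019]
wt 25 [0.4821 0.0859] 61.8 [0.0643 0.0594] [0.4498 0.0567] [0.5141 0.1161]
wt 35 [0.4821 0.0859] 61.8 [0.0643 0.0594] [0.4498 0.0567] [0.5141 0.1161]
wt 45 [0.4821 0.0859] 61.8 [0.0643 0.0594] [0.4498 0.0567] [0.5141 0.1161]
wt 55 [0.4821 0.0859] 61.8 [0.0643 0.0594] [0.4498 0.0567] [0.5141 0.1161]
wt 65 [0.4821 0.0859] 61.8 [0.0643 0.0594] [0.4498 0.0567] [0.5141 0.1161]
```

>>> drive_tool(increments="44 0 -20 0 0; 44 0 -20 0 0; 44 0 -20 0 0; 44 0 -20 0 0; 44 0 -20 0 0; 44 0 -20 0 0; 43.7 0 -22 0 0; 0 0 0 0 0; 0 0 0 0 0; 0 0 0 0 0")

```text
time: 11.92
position: [0.503, -0.4145, 0.1615]
tool_rot: [-1.21, 1.208, -1.206]
ft_force: [-0.3, -0.1, 0.9]
grip_width: 0.994
```

```bash
python3 - <<'E'
from h import *
d=get_image("top");s=get_image("scene")
st=ctrl.get_state();print(st["position"])
for V in (170,180,190,200):
  c=cont(d,359,147,20,'',lo=(0,0,V),hi=(180,60,255));c=cv2.convexHull(c.astype(np.float32))[:,0]
  ctr,r,W=topcirc(d,c,.074);print(V,ctr.round(4),(2e3*r).round(1),np.ptp(W,0).round(4))
c=cont(d,359,149,25,'green');c=cv2.convexHull(c.astype(np.float32))[:,0]
ctr,r,W=topcirc(d,c,.048);print(ctr,r)
cv2.imwrite("pics/a5.png",np.hstack([cv2.resize(crop(d,359,150,30,0,1),(400,400)),cv2.resize(crop(s,203,265,40,0,1),(400,400))]))
E
```

```text
[ 0.50290498 -0.41494165  0.16182027]
170 [ 0.6412 -0.1089] 58.8 [0.059  0.0574]
180 [ 0.641  -0.1089] 57.7 [0.0578 0.0568]
190 [ 0.6409 -0.1087] 56.5 [0.0558 0.0559]
200 [ 0.6341 -0.1026] 42.5 [0.036  0.0442]
[ 0.6398741  -0.10879383] 0.04250005499102918
```

View pics/a5.png

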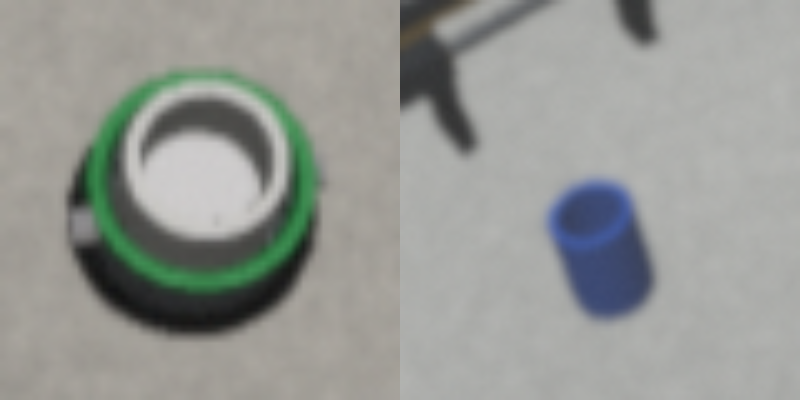

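>>> drive_tool(increments="1.6 30 0 0 0; 0 40 0 0 0; 0 30 0 0 0; 0 17 0 0 0; 0 0 0 0 0; 0 0 0 0 60; 0 0 0 0 100; 0 0 0 0 120; 0 0 0 0 140; 0 0 0 0 255; 0 0 0 0 255; 0 0 0 0 255; 0 0 0 0 255", squeeze=30)

```text
time: 13.65
position: [0.502, -0.4182, 0.045]
tool_rot: [-1.209, 1.209, -1.209]
ft_force: [-0.4, -0.0, 0.9]
grip_width: 0.487
```

>>> drive_tool(increments="0 -15 0 0 255; 0 -40 0 0 255; 0 -50 0 0 255; -44 0 20 0 255; -44 0 20 0 255; -44 0 20 0 255; -44 0 20 0 255; -44 0 20 0 255; -44 0 20 0 255; -44.5 0 18.5 0 255; 0 0 0 0 255; 0 0 0 0 255; 0 0 0 0 255; 0 0 0 0 255")

```text
time: 15.4
position: [0.6401, -0.1114, 0.15]
tool_rot: [-1.209, 1.211, -1.211]
ft_force: [0.9, -0.7, -1.5]
grip_width: 0.486
```

```bash
python3 - <<'E'
from h import *
d=get_image("top");s=get_image("scene")
st=ctrl.get_state();print(st["position"],st["ft_force"])
cv2.imwrite("pics/a6.png",np.hstack([cv2.resize(crop(d,359,145,30,0,1),(400,400)),cv2.resize(crop(s,323,215,40,0,1),(400,400))]))
g=cv2.cvtColor(s["img"],cv2.COLOR_RGB2GRAY)
b=s["img"][:,:,2].astype(int)-s["img"][:,:,0]
for v in range(196,232,2): print(v,b[v,306:344].tolist())
p=st["position"];th=np.linspace(0,6.28,200)
for z,r,c in((p[2]-.045,.0215,p),(.074,.0305,(.641,-.1088))):
  P=np.array([proj(s,(c[0]+r*np.cos(t),c[1]+r*np.sin(t),z)) for t in th]);print(z,P.min(0),P.max(0),P.mean(0))
c=cont(s,323,228,18,'',lo=(0,0,135),hi=(180,30,255));print(c.min(0),c.max(0))
E
```

```text
[ 0.64021755 -0.11073204  0.14998031] [ 0.41375462  0.30725922 -0.28731882]
196 [4, 4, 4, 4, 3, 4, 3, 2, 2, -2, -6, -11, -17, -21, -17, -11, -5, -1, 1, 1, 3, 5, 5, 4, 4, 4, 2, 0, 0, 1, 0, -1, -1, -2, -2, -2, -2, -1]
198 [3, 3, 4, 5, 4, 3, 1, -3, -10, -18, -20, -17, -12, -6, 0, 2, 3, 4, 3, 4, 4, 4, 2, 1, 1, 0, 1, 2, 0, 0, -1, -3, -2, -2, -1, -1, -1, -1]
200 [2, 4, 4, 3, 3, 3, 2, -3, -9, -12, -8, -3, 1, 4, 4, 3, 4, 2, 1, 1, 4, 5, 3, 3, 0, 1, -2, 0, 0, -1, -2, -1, -2, -2, -2, -1, -2, -1]
202 [5, 4, 4, 4, 3, 3, 1, -4, -15, -22, -25, -18, -6, 1, 2, 4, 1, 1, 1, 5, 20, 36, 43, 34, 19, 7, 1, -1, 0, -2, -2, -3, -1, -2, -2, -2, -2, -2]
204 [3, 3, 3, 1, 2, 2, 2, 1, -2, -7, -19, -28, -21, -7, 0, 1, 3, 8, 15, 27, 40, 55, 68, 74, 69, 49, 23, 4, -1, -2, -2, -1, -2, -2, -1, -2, 0, -2]
206 [1, 2, 1, 1, 2, 4, 5, 6, 4, 2, -9, -17, -14, -4, 4, 15, 25, 37, 46, 51, 53, 51, 52, 62, 79, 79, 50, 15, 0, -1, -2, -2, -2, -1, -1, -1, -2, -1]
208 [1, 0, -1, -1, 1, 3, 4, 2, 1, 0, -3, -5, -2, 7, 24, 39, 49, 53, 55, 54, 53, 52, 51, 62, 77, 79, 47, 11, 0, -2, -2, -1, -1, -2, -1, -1, -2, -1]
210 [1, 0, -1, 0, 0, 0, 0,
[... 1171 characters left out ...]
, -2, -2]
226 [-2, -2, -2, -2, -2, -2, -2, -2, -1, 3, 10, 21, 35, 45, 49, 52, 52, 54, 53, 52, 51, 49, 45, 38, 22, 10, 4, 0, -2, -2, -1, -3, -2, -3, -2, -1, -1, -1]
228 [-2, -1, -2, -1, -1, -1, -2, 0, 0, 2, 5, 7, 15, 24, 35, 42, 45, 47, 48, 47, 43, 40, 30, 19, 8, 4, 3, 2, 1, -1, -2, -2, -2, -1, -1, -1, -1, -2]
230 [-2, -2, -2, -1, -2, -3, -1, 1, 2, 2, 3, 2, 3, 5, 7, 10, 13, 16, 16, 15, 12, 8, 6, 4, 1, 2, 3, 3, 2, 1, -1, -1, -1, -1, -1, -1, -2, -1]
0.10498030681350172 [315.70717168 218.33169648] [331.40433329 229.76926176] [323.5816165  224.02428085]
0.074 [313.19847203 223.4679818 ] [335.01581082 239.69055346] [324.14302841 231.51738767]
[304.58333333 209.58333333] [340.41666667 245.41666667]
```

View pics/a6.png

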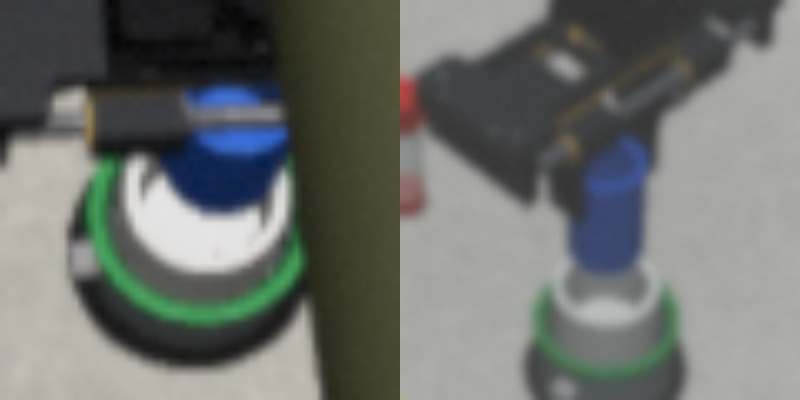

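>>> drive_tool(increments="-1.9 8 0.5 0 255; 0 10 0 0 255; 0 6 0 0 255; 0 0 0 0 255; 0 0 0 0 255; 0 4 0 0 255; 0 4 0 0 255; 0 4 0 0 255; 0 0 0 0 255; 0 0 0 0 255")

```text
time: 16.75
position: [0.6407, -0.1078, 0.1137]
tool_rot: [-1.21, 1.21, -1.209]
ft_force: [-0.7, -0.2, -0.8]
grip_width: 0.488
```

>>> drive_tool(increments="0 3 0 0 255; 0 3 0 0 255; 0 3 0 0 255; 0 3 0 0 255; 0 0 0 0 255; 0 0 0 0 255")

```text
time: 17.5
position: [0.6409, -0.1077, 0.1018]
tool_rot: [-1.209, 1.209, -1.209]
ft_force: [-0.2, -0.1, -1.5]
grip_width: 0.486
```

>>> drive_tool(increments="0 3 0 0 255; 0 3 0 0 255; 0 3 0 0 255; 0 3 0 0 255; 0 3 0 0 255; 0 3 0 0 255; 0 1.5 0 0 255; 0 0 0 0 255; 0 0 0 0 255")

```text
time: 18.62
position: [0.6409, -0.1077, 0.0824]
tool_rot: [-1.209, 1.209, -1.209]
ft_force: [0.4, -0.3, -1.2]
grip_width: 0.484
```

>>> drive_tool(increments="0 1.5 0 0 255; 0 1 0 0 255; 0 0.8 0 0 255; 0 0.8 0 0 255; 0 0 0 0 255; 0 0 0 0 255")

```text
time: 19.38
position: [0.6412, -0.1078, 0.079]
tool_rot: [-1.209, 1.209, -1.21]
ft_force: [-2.0, 0.3, 6.4]
grip_width: 0.486
```

>>> drive_tool(increments="0 0 0 0 115; 0 0 0 0 90; 0 0 0 0 50; 0 0 0 0 0; 0 0 0 0 0; 0 -20 0 0 0; 0 -40 0 0 0; 0 -30 0 0 0; 0 0 0 0 0; 0 0 0 0 0")

```text
time: 20.62
position: [0.6408, -0.1078, 0.1685]
tool_rot: [-1.209, 1.209, -1.209]
ft_force: [0.6, -0.7, 0.2]
grip_width: 1.006
```

```bash
python3 - <<'E'
from h import *
s=get_image("scene");d=get_image("top")
st=ctrl.get_state();print(st["position"],st["ft_force"])
cv2.imwrite("pics/a7.png",np.hstack([cv2.resize(crop(d,359,145,30,0,1),(400,400)),cv2.resize(crop(s,323,225,30,0,1),(400,400))]))
for V in(80,95):
  c=cont(d,278,141,16,'',lo=(55,90,V),hi=(90,255,255));c=cv2.convexHull(c.astype(np.float32))[:,0]
  ctr,r,W=topcirc(d,c,.095);print('gt',V,ctr.round(4),(2e3*r).round(1),np.ptp(W,0).round(4))
E
```

```text
[ 0.64014549 -0.10780558  0.1672243 ] [ 0.31060437  0.03697363 -0.50335485]
gt 80 [0.6547 0.0867] 32.2 [0.0331 0.0311]
gt 95 [0.6555 0.0868] 31.3 [0.0313 0.0311]
```

View pics/a7.png

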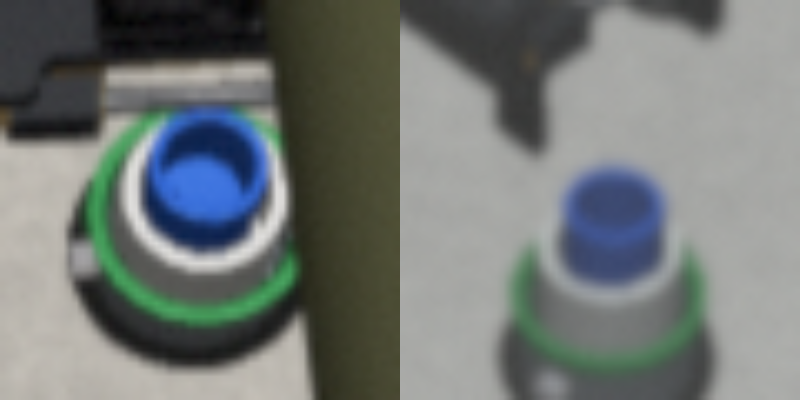

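>>> drive_tool(increments="-40 0 3 0 0; -50 0 4 0 0; -50 0 4 0 0; -54.5 0 4 0 0; 0 0 0 0 0; 0 0 0 0 0; 0 0 0 0 0")

```text
time: 21.6
position: [0.6559, 0.0844, 0.1676]
tool_rot: [-1.21, 1.211, -1.212]
ft_force: [-0.1, -0.3, 0.2]
grip_width: 0.997
```

```bash
python3 - <<'E'
from h import *
s=get_image("scene");d=get_image("top")
st=ctrl.get_state();print(st["position"],st["ft_force"])
c=cont(d,359,141,16,'',lo=(100,100,130),hi=(125,255,255));c=cv2.convexHull(c.astype(np.float32))[:,0]
ctr,r,W=topcirc(d,c,.100);print('blue top',ctr.round(4),(2e3*r).round(1),np.ptp(W,0).round(4))
c=cont(s,373,200,16,'',lo=(50,60,40),hi=(95,255,255));print('cap scene',c.min(0),c.max(0))
th=np.linspace(0,6.28,100)
for z in (.095,.071):
  P=np.array([proj(s,(.655+.016*np.cos(t),.0868+.016*np.sin(t),z)) for t in th]);print(P.min(0),P.max(0))
E
```

```text
[0.65607942 0.08472838 0.16800961] [ 1.07818434 -0.05099709  0.0251002 ]
blue top [ 0.6415 -0.1073] 42.6 [0.0428 0.0423]
cap scene [368.91666667 193.08333333] [378.58333333 203.58333333]
[368.21019085 192.13370946] [378.86413074 199.26512489]
[367.48893022 197.93391707] [377.99250641 205.08669054]
```

>>> drive_tool(increments="-2 30 -0.7 0 0; 0 35 0 0 0; 0 30 0 0 0; 0 9 0 0 0; 0 0 0 0 0; 0 0 0 0 80; 0 0 0 0 120; 0 0 0 0 145; 0 0 0 0 155; 0 0 0 0 165; 0 0 0 0 255; 0 0 0 0 255; 0 0 0 0 255; 0 0 0 0 255", squeeze=20)

```text
time: 23.45
position: [0.6552, 0.0887, 0.0643]
tool_rot: [-1.209, 1.209, -1.209]
ft_force: [-1.3, 0.3, 0.0]
grip_width: 0.358
```

>>> drive_tool(increments="0 -15 0 0 255; 0 -35 0 0 255; 0 -40 0 0 255; 0 -35 0 0 255; 40 0 -3 0 255; 50 0 -3.5 0 255; 50 0 -3.5 0 255; 40 0 -3.5 0 255; 16.3 0 -0.2 0 255; 0 0 0 0 255; 0 0 0 0 255; 0 0 0 0 255; 0 0 0 0 255")

```text
time: 25.08
position: [0.6417, -0.1061, 0.1894]
tool_rot: [-1.21, 1.208, -1.207]
ft_force: [-0.6, -0.9, -0.3]
grip_width: 0.361
```

```bash
python3 - <<'E'
from h import *
d=get_image("top");s=get_image("scene")
st=ctrl.get_state();p=st["position"];print(p,st["ft_force"])
cv2.imwrite("pics/a8.png",np.hstack([cv2.resize(crop(d,359,140,30,0,1),(400,400)),cv2.resize(crop(s,323,210,30,0,1),(400,400))]))
i=s["img"].astype(int)
gg=i[:,:,1]-i[:,:,0]; b=i[:,:,2]-i[:,:,0]
for v in range(196,222,2): print(v,gg[v,311:337].tolist())
for v in range(212,224,3): print('b',v,b[v,311:337].tolist())
th=np.linspace(0,6.28,200)
for z,r,c in((p[2]-.0643,.014,p),(.1,.0215,(.6415,-.1076))):
  P=np.array([proj(s,(c[0]+r*np.cos(t),c[1]+r*np.sin(t),z)) for t in th]);print(z,P.min(0),P.max(0),P.mean(0))
E
```

```text
[ 0.64160126 -0.10682353  0.18930528] [-0.38364279  0.2367871  -0.33848487]
196 [0, 0, 0, 1, 1, 0, 0, 1, -1, 1, 0, 6, 21, 36, 45, 46, 45, 44, 43, 37, 29, 19, 9, 2, -1, 1]
198 [1, 1, 1, 1, 2, -1, 0, 2, 1, 0, 2, 4, 13, 24, 29, 29, 29, 27, 27, 25, 20, 13, 4, 3, 0, 1]
200 [2, 0, 1, 1, 2, 0, 0, 1, 1, 2, 1, 3, 11, 21, 26, 27, 28, 26, 25, 22, 14, 8, 3, 0, 1, 1]
202 [0, 0, 1, 1, 1, 0, 0, 1, 0, 1, 1, 4, 8, 15, 18, 20, 19, 18, 15, 9, 4, 2, 1, 2, 1, 1]
204 [1, 0, 1, 1, 1, 1, 1, 2, 2, 1, 0, 1, 4, 4, 6, 6, 5, 6, 5, 3, 2, 2, 1, 1, 2, 1]
206 [2, 1, 1, 1, 1, 1, 1, 1, 1, 0, 1, 1, 3, 4, 3, 4, 4, 3, 3, 3, 2, 2, 1, 1, 1, 1]
208 [1, 1, 1, 1, 1, 1, 0, 1, 2, 1, 3, 4, 4, 4, 3, 4, 4, 3, 4, 2, 2, 1, 1, 1, 1, 1]
210 [1, 1, 1, 1, 1, 1, 1, 1, 1, 3, 3, 3, 4, 4, 4, 4, 4, 4, 4, 3, 1, 2, 1, 1, 1, 1]
212 [1, 1, 1, 2, 1, 0, 1, 0, 3, 3, 6, 10, 12, 14, 14, 13, 11, 7, 5, 2, 1, 1, 1, 1, 1, 2]
214 [1, 1, 2, 1, 0, 1, 1, 0, 3, 8, 16, 21, 24, 25, 25, 25, 24, 20, 16, 8, 4, 1, 1, 2, 1, 2]
216 [2, 1, 1, 1, 2, 1, 0, 2, 4, 11, 20, 26, 26, 25, 27, 26, 26, 25, 22, 12, 4, 2, 1, 1, 1, 1]
218 [1, 1, 1, 1, 2, 1, 1, 2, 3, 11, 19, 25, 26, 26, 27, 26, 25, 24, 21, 11, 3, 1, 1, 1, 1, 1]
220 [1, 0, 1, 1, 1, 1, 1, 2, 5, 11, 18, 23, 25, 27, 26, 26, 25, 22, 16, 7, 3, 1, 0, 1, 1, 1]
b 212 [-1, -1, -1, -2, -1, -2, -2, -1, 1, 1, 2, 4, 5, 5, 6, 5, 5, 4, 2, 0, -1, -1, -2, -2, -2, -1]
b 215 [-1, -1, -2, -3, -2, -1, -2, -2, -1, 2, 7, 9, 8, 8, 9, 9, 8, 9, 7, 2, 0, -1, -2, -1, -1, -1]
b 218 [-2, -1, -2, -1, -2, -2, -2, -2, -1, 3, 5, 8, 9, 9, 10, 8, 9, 8, 7, 3, -1, -2, -1, -2, -2, -2]
b 221 [-2, -2, -2, -2, -1, -2, 1, 11, 28, 40, 38, 23, 15, 14, 12, 13, 16, 29, 35, 27, 13, 2, -1, -1, -2, -2]
0.12500528117274398 [319.86232768 214.72213671] [330.20435133 222.14248567] [325.05008866 218.42521033]
0.1 [316.85533383 219.25813421] [332.48641972 230.67642367] [324.69667649 224.9413128 ]
```

View pics/a8.png

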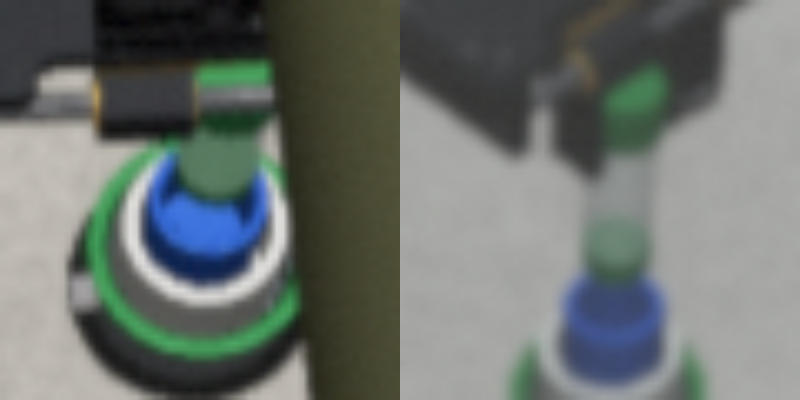

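>>> drive_tool(increments="0.4 8 0 0 255; 0 8 0 0 255; 0 6 0 0 255; 0 3 0 0 255; 0 3 0 0 255; 0 3 0 0 255; 0 0 0 0 255; 0 0 0 0 255")

```text
time: 26.18
position: [0.6416, -0.1079, 0.1584]
tool_rot: [-1.209, 1.209, -1.209]
ft_force: [-0.1, 1.1, 0.2]
grip_width: 0.36
```

>>> drive_tool(increments="0 3 0 0 255; 0 3 0 0 255; 0 3 0 0 255; 0 3 0 0 255; 0 0 0 0 255; 0 0 0 0 255")

```text
time: 26.92
position: [0.6415, -0.108, 0.1463]
tool_rot: [-1.209, 1.209, -1.209]
ft_force: [0.9, 0.7, -1.7]
grip_width: 0.36
```

>>> drive_tool(increments="0 3 0 0 255; 0 3 0 0 255; 0 3 0 0 255; 0 3 0 0 255; 0 3 0 0 255; 0 3 0 0 255; 0 1.5 0 0 255; 0 0 0 0 255; 0 0 0 0 255")

```text
time: 28.05
position: [0.6416, -0.108, 0.1269]
tool_rot: [-1.209, 1.209, -1.209]
ft_force: [0.2, 0.2, -0.9]
grip_width: 0.358
```

>>> drive_tool(increments="0 1 0 0 255; 0 0.8 0 0 255; 0 0.8 0 0 255; 0 0.8 0 0 255; 0 0 0 0 255; 0 0 0 0 255")

```text
time: 28.8
position: [0.642, -0.108, 0.1242]
tool_rot: [-1.209, 1.208, -1.21]
ft_force: [-0.7, 0.4, 4.1]
grip_width: 0.36
```

>>> drive_tool(increments="0 0 0 0 140; 0 0 0 0 110; 0 0 0 0 60; 0 0 0 0 0; 0 0 0 0 0; 0 -20 0 0 0; 0 -40 0 0 0; 0 -40 0 0 0; -39 0 -31 0 0; -39 0 -31 0 0; -39 0 -32 0 0; -39 0 -32 0 0; -38.7 0 -31.5 0 0; 0 0 0 0 0; 0 0 0 0 0; 0 0 0 0 0")

```text
time: 30.8
position: [0.4848, 0.0855, 0.2238]
tool_rot: [-1.208, 1.21, -1.211]
ft_force: [0.3, -0.2, -0.4]
grip_width: 1.0
```

```bash
python3 - <<'E'
from h import *
d=get_image("top");s=get_image("scene")
st=ctrl.get_state();p=st["position"];print(p,st["ft_force"])
cv2.imwrite("pics/a9.png",np.hstack([cv2.resize(crop(d,359,140,30,0,1),(400,400)),cv2.resize(crop(s,328,205,50,0,1),(400,400))]))
g=cv2.cvtColor(s["img"],cv2.COLOR_RGB2GRAY)
for v in (184,188,192): print(v,g[v,318:350].tolist())
print([g[v,333] for v in range(165,205)])
th=np.linspace(0,6.28,200)
for z in (0,.033,.066):
  P=np.array([proj(s,(.4846+.029*np.cos(t),.0867+.029*np.sin(t),z)) for t in th]);print(z,P.min(0),P.max(0),P.mean(0))
E
```

```text
[0.48459057 0.08573231 0.22340891] [-0.54231667 -0.19757323  0.32014146]
184 [167, 165, 166, 166, 162, 153, 126, 90, 66, 60, 60, 59, 61, 61, 61, 60, 59, 61, 60, 62, 59, 62, 70, 105, 144, 161, 167, 167, 168, 167, 166, 165]
188 [164, 164, 165, 165, 163, 152, 122, 85, 65, 59, 59, 59, 60, 59, 60, 60, 60, 60, 59, 59, 60, 63, 71, 107, 143, 160, 163, 165, 165, 167, 167, 166]
192 [163, 163, 162, 162, 161, 152, 125, 93, 73, 67, 65, 62, 62, 60, 61, 60, 60, 62, 62, 63, 67, 72, 92, 125, 153, 163, 163, 162, 162, 163, 163, 165]
[np.uint8(167), np.uint8(169), np.uint8(167), np.uint8(168), np.uint8(167), np.uint8(164), np.uint8(148), np.uint8(119), np.uint8(85), np.uint8(64), np.uint8(61), np.uint8(63), np.uint8(61), np.uint8(62), np.uint8(62), np.uint8(63), np.uint8(63), np.uint8(62), np.uint8(60), np.uint8(60), np.uint8(61), np.uint8(61), np.uint8(60), np.uint8(60), np.uint8(59), np.uint8(59), np.uint8(58), np.uint8(60), np.uint8(67), np.uint8(77), np.uint8(80), np.uint8(77), np.uint8(101), np.uint8(133), np.uint8(155), np.uint8(163), np.uint8(164), np.uint8(163), np.uint8(162), np.uint8(161)]
0 [323.74217049 186.58795668] [340.67970836 197.85412938] [332.23742356 192.19171414]
0.033 [323.86597836 179.29373419] [341.09996267 190.50549492] [332.50987659 184.8695884 ]
0.066 [323.99419663 171.74422378] [341.53518925 182.89051603] [332.79203597 177.28665481]
```

View pics/a9.png

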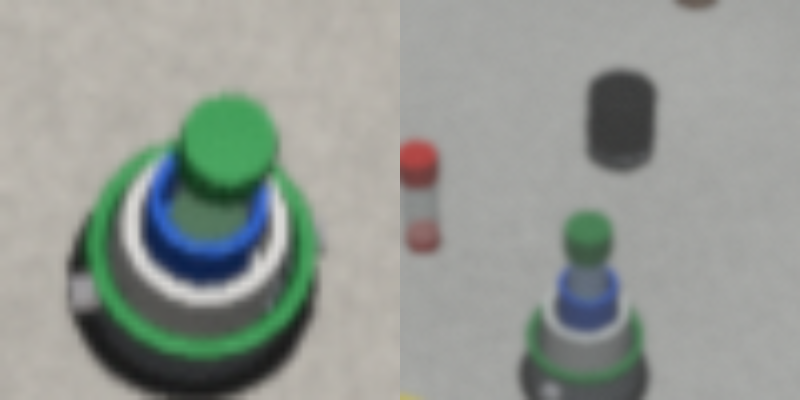

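>>> drive_tool(increments="-1 40 0 0 0; 0 50 0 0 0; 0 45 0 0 0; 0 30 0 0 0; 0 14 0 0 0; 0 0 0 0 0; 0 0 0 0 40; 0 0 0 0 60; 0 0 0 0 75; 0 0 0 0 90; 0 0 0 0 255; 0 0 0 0 255; 0 0 0 0 255; 0 0 0 0 255", squeeze=45)

```text
time: 32.65
position: [0.4843, 0.0878, 0.0447]
tool_rot: [-1.209, 1.209, -1.209]
ft_force: [-0.8, -0.3, 5.5]
grip_width: 0.653
```

>>> drive_tool(increments="0 -10 0 0 255; 0 -25 0 0 255; 0 -35 0 0 255; 0 -25 0 0 255; 25 0 8 0 255; 40 0 13 0 255; 45 0 16 0 255; 45 0 16 0 255; 45 0 16 0 255; 45 0 16 0 255; 45 0 18 0 255; 40 0 17 0 255; 29.8 0 13.7 0 255; 0 0 0 0 255; 0 0 0 0 255; 0 0 0 0 255; 0 0 0 0 255")

```text
time: 34.78
position: [0.6177, -0.2709, 0.1396]
tool_rot: [-1.21, 1.208, -1.208]
ft_force: [0.1, -0.3, -3.7]
grip_width: 0.657
```

```bash
python3 - <<'E'
from h import *
d=get_image("top");s=get_image("scene")
st=ctrl.get_state();p=st["position"];print(p,st["ft_force"])
cv2.imwrite("pics/a10.png",np.hstack([cv2.resize(crop(d,425,150,30,0,1),(400,400)),cv2.resize(crop(s,275,250,45,0,1),(400,400))]))
g=cv2.cvtColor(s["img"],cv2.COLOR_RGB2GRAY)
for v in range(238,256,3): print(v,g[v,256:296].tolist())
c=cont(s,275,270,35,'yellow',lo=(20,60,60),hi=(38,255,255));print(c.min(0),c.max(0))
th=np.linspace(0,6.28,200)
for z,r,c in((p[2]-.0447,.029,p),(.048,.043,(.6179,-.2717))):
  P=np.array([proj(s,(c[0]+r*np.cos(t),c[1]+r*np.sin(t),z)) for t in th]);print(z,P.min(0),P.max(0),P.mean(0))
E
```

```text
[ 0.61775212 -0.2714699   0.13969854] [ 0.06051308 -0.24227572 -3.05800808]
238 [76, 64, 59, 56, 55, 55, 55, 55, 55, 56, 58, 56, 55, 55, 55, 56, 57, 57, 54, 55, 55, 56, 56, 55, 56, 58, 70, 104, 138, 157, 165, 166, 168, 167, 167, 168, 169, 170, 168, 167]
241 [77, 63, 57, 56, 55, 54, 55, 57, 56, 57, 54, 59, 57, 57, 55, 58, 56, 57, 57, 57, 57, 55, 58, 56, 56, 58, 69, 106, 146, 163, 167, 167, 167, 166, 168, 167, 168, 166, 167, 166]
244 [102, 67, 56, 53, 54, 53, 55, 55, 57, 58, 56, 57, 59, 58, 57, 57, 59, 57, 57, 57, 58, 54, 54, 55, 55, 53, 63, 99, 140, 160, 165, 167, 167, 168, 169, 168, 169, 169, 169, 170]
247 [131, 93, 66, 55, 54, 53, 54, 54, 54, 53, 55, 54, 54, 53, 53, 55, 54, 56, 55, 53, 51, 53, 54, 54, 54, 53, 58, 83, 124, 154, 165, 168, 170, 168, 167, 167, 166, 166, 166, 168]
250 [171, 163, 148, 126, 99, 72, 57, 54, 54, 55, 55, 55, 53, 55, 55, 52, 53, 56, 53, 54, 55, 53, 53, 53, 55, 55, 57, 80, 119, 151, 167, 171, 171, 170, 169, 167, 168, 167, 166, 167]
253 [171, 170, 168, 164, 156, 130, 93, 61, 55, 55, 54, 54, 53, 54, 55, 53, 54, 56, 53, 54, 54, 55, 55, 54, 55, 58, 64, 80, 112, 147, 164, 168, 170, 169, 167, 167, 168, 170, 170, 170]
[257.41666667 255.58333333] [289.91666667 280.58333333]
0.09499854001244182 [261.32008371 245.08690915] [284.09651895 262.93658225] [272.75481008 253.94002186]
0.048 [257.6849701  252.43881024] [290.39543449 278.82491671] [274.11546185 265.46092031]
```

View pics/a10.png

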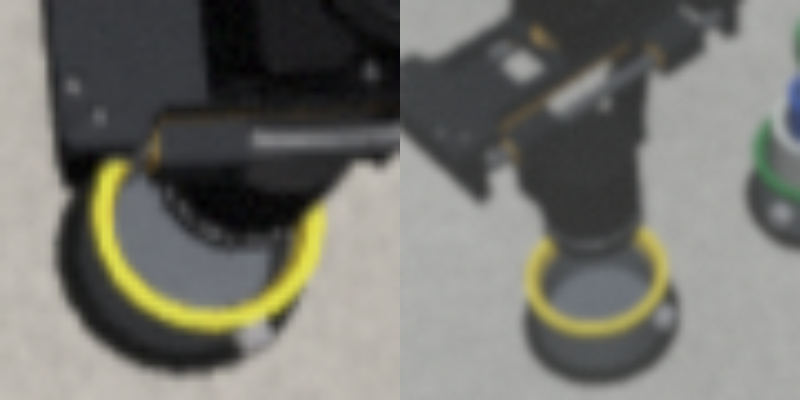

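>>> drive_tool(increments="0 12 0.5 0 255; 0 15 0 0 255; 0 10 0 0 255; 0 5 0 0 255; 0 4 0 0 255; 0 4 0 0 255; 0 4 0 0 255; 0 0 0 0 255; 0 0 0 0 255")

```text
time: 36.0
position: [0.6184, -0.2721, 0.0857]
tool_rot: [-1.209, 1.209, -1.21]
ft_force: [-0.8, -0.1, -3.2]
grip_width: 0.654
```

>>> drive_tool(increments="0 4 0 0 255; 0 4 0 0 255; 0 4 0 0 255; 0 4 0 0 255; 0 4 0 0 255; 0 0 0 0 255; 0 0 0 0 255")

```text
time: 36.88
position: [0.6184, -0.2721, 0.0656]
tool_rot: [-1.209, 1.209, -1.209]
ft_force: [-0.4, 0.1, -3.6]
grip_width: 0.657
```

>>> drive_tool(increments="0 4 0 0 255; 0 3 0 0 255; 0 2 0 0 255; 0 1.5 0 0 255; 0 1 0 0 255; 0 0 0 0 255; 0 0 0 0 255")

```text
time: 37.75
position: [0.6183, -0.2721, 0.054]
tool_rot: [-1.209, 1.209, -1.209]
ft_force: [0.4, 0.6, -3.9]
grip_width: 0.649
```

>>> drive_tool(increments="0 0.6 0 0 255; 0 0.6 0 0 255; 0 0.5 0 0 255; 0 0.5 0 0 255; 0 0 0 0 255; 0 0 0 0 255")

```text
time: 38.5
position: [0.6184, -0.2721, 0.0528]
tool_rot: [-1.209, 1.209, -1.21]
ft_force: [-3.1, 1.6, 5.1]
grip_width: 0.652
```

>>> drive_tool(increments="0 0 0 0 60; 0 0 0 0 40; 0 0 0 0 20; 0 0 0 0 0; 0 0 0 0 0; 0 -20 0 0 0; 0 -50 0 0 0; 0 -50 0 0 0; 0 -20 0 0 0; 0 0 0 0 0")

```text
time: 39.75
position: [0.6193, -0.2724, 0.1942]
tool_rot: [-1.208, 1.206, -1.212]
ft_force: [0.9, 0.1, -1.3]
grip_width: 1.001
```

```bash
python3 - <<'E'
from h import *
d=get_image("top");s=get_image("scene")
st=ctrl.get_state();p=st["position"];print(p,st["ft_force"])
cv2.imwrite("pics/a11.png",np.hstack([cv2.resize(crop(d,147,218,20,0,1),(400,400),interpolation=cv2.INTER_CUBIC),cv2.resize(crop(s,275,250,45,0,1),(400,400))]))
c=cont(d,147,218,20,'brass',lo=(8,70,30),hi=(30,255,255))
W=np.array([ray(d,q,.012)[:2] for q in c]);print(W.min(0),W.max(0))
c0,r=circ(W)
# stem leans away from cam nadir (.309,0): use points on near side / sides
n=np.array([.49-.309,.41]);n/=np.linalg.norm(n)
for cut in (0,.005):
  K=W[(W-c0)@n<cut];print(len(K),*circ(K))
S=cont(s,394,150,16,'brass',lo=(8,50,30),hi=(30,255,255))
print(S.min(0),S.max(0))
lo=S[S[:,1]>150];print('disc span scene',lo.min(0),lo.max(0))
cc=circ(np.array([ray(s,q,.0)[:2] for q in S[S[:,1]>153]]));print(cc)
c=np.array([0.49,.408]);th=np.linspace(0,6.28,200)
for z,r in((0,.02),(.012,.02),(.044,.009)):
  P=np.array([proj(s,(c[0]+r*np.cos(t),c[1]+r*np.sin(t),z)) for t in th]);print(z,P.min(0),P.max(0),P.mean(0))
  P=np.array([proj(d,(c[0]+r*np.cos(t),c[1]+r*np.sin(t),z)) for t in th]);print(z,P.min(0),P.max(0),P.mean(0))
E
```

```text
[ 0.61739554 -0.27184564  0.19028418] [ 0.20242698  0.42680121 -0.07326512]
[0.4741409  0.39739979] [0.51450697 0.44213581]
143 [0.49349263 0.41706022] 0.019159056060210643
166 [0.49366337 0.41750669] 0.019504186008349335
[389.41666667 143.25      ] [399.08333333 155.75      ]
disc span scene [389.41666667 150.08333333] [399.08333333 155.75      ]
(array([0.49173522, 0.42399627]), np.float64(0.016929726278447712))
0 [385.99816436 151.5021564 ] [396.41385445 157.60007444] [391.22143496 154.54524115]
0 [144.9811164  212.77445925] [161.1862832 228.7451416] [153.08612836 220.70865257]
0.012 [386.38334928 148.97428341] [396.8580909  155.05356436] [391.63615012 152.00797794]
0.012 [143.02331622 211.95308056] [159.41013576 228.09587632] [151.21927798 219.97261284]
0.044 [390.35084897 143.72704185] [395.13656754 146.4383282 ] [392.75154534 145.08384346]
0.044 [142.23085486 214.21563279] [149.83200037 221.69472642] [146.03234283 217.93491853]
```

View pics/a11.png

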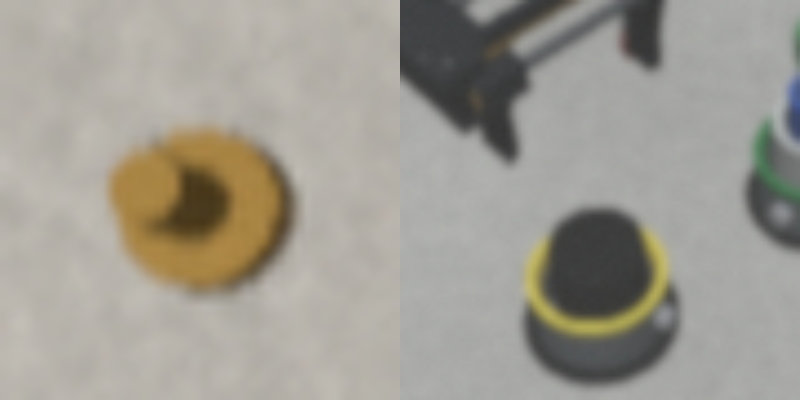

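```bash
python3 - <<'E'
from h import *
print(ctrl.get_state()["joint_positions"].round(3)); d=get_image("top")
print(ray(d,(141.1,216.5),.044))
E
```

```text
[ 0.666  0.418 -0.393  1.413  0.16   1.344 -1.303]
[0.49408088 0.41981923 0.044     ]
```

>>> drive_tool(increments="0 0 0 -10 0; 0 0 0 -10 0; 0 0 0 -10 0; 0 0 0 -10 0; 0 0 0 -10 0; 0 0 0 -10 0; 0 0 0 -10 0; 0 0 0 -10 0; 0 0 0 -10 0; 0 0 0 0 0; 0 0 0 0 0")

```text
time: 41.28
position: [0.6177, -0.2719, 0.1905]
tool_rot: [-1.57, 0.004, -0.001]
ft_force: [0.4, -0.0, 0.6]
grip_width: 0.997
```

>>> drive_tool(increments="-5 0 30 0 0; -10 0 50 0 0; -10 0 55 0 0; -10 0 55 0 0; -10 0 55 0 0; -10 0 55 0 0; -10 0 55 0 0; -10 0 55 0 0; -10 0 55 0 0; -10 0 55 0 0; -10 0 55 0 0; -10 0 55 0 0; -10 0 40 0 0; -9 0 20 0 0; 0 0 0 0 0; 0 0 0 0 0; 0 0 0 0 0")

```text
time: 43.4
position: [0.4856, 0.4161, 0.1916]
tool_rot: [-1.572, 0.002, -0.003]
ft_force: [0.2, -0.2, 0.4]
grip_width: 1.001
```

```bash
python3 - <<'E'
from h import *
d=get_image("top");s=get_image("scene")
st=ctrl.get_state();p=st["position"];print(p,st["tool_rot"],st["joint_positions"].round(2))
print()
for z in (160,200):pass
cv2.imwrite("pics/a12.png",np.hstack([cv2.resize(crop(d,147,218,40,0,1),(400,400)),cv2.resize(crop(s,394,130,45,0,1),(400,400))]))
for V in (50,60,70,80,95):
  c=cont(d,425,150,30,'',lo=(0,0,0),hi=(180,255,V));W=np.array([ray(d,q,.074)[:2] for q in c]);print(V,len(c),W.min(0),W.max(0))
cv2.imwrite("pics/a13.png",np.hstack([cv2.resize(crop(d,425,150,25,0,1),(400,400)),cv2.resize(crop(s,275,260,35,0,1),(400,400))]))
E
```

```text
[0.48524241 0.41657971 0.19169601] [-1.57147049  0.0015959  -0.00231825] [-0.06  0.46 -0.92  1.5   0.37  1.37 -1.01]

50 453 [ 0.57963935 -0.29731471] [ 0.64552447 -0.23280355]
60 462 [ 0.57925005 -0.29775689] [ 0.64594397 -0.23244436]
70 473 [ 0.57888032 -0.29816288] [ 0.64630452 -0.23227536]
80 483 [ 0.57880228 -0.29860484] [ 0.64640289 -0.23200905]
95 489 [ 0.57813995 -0.29909043] [ 0.64680286 -0.23180183]
```

View pics/a12.png

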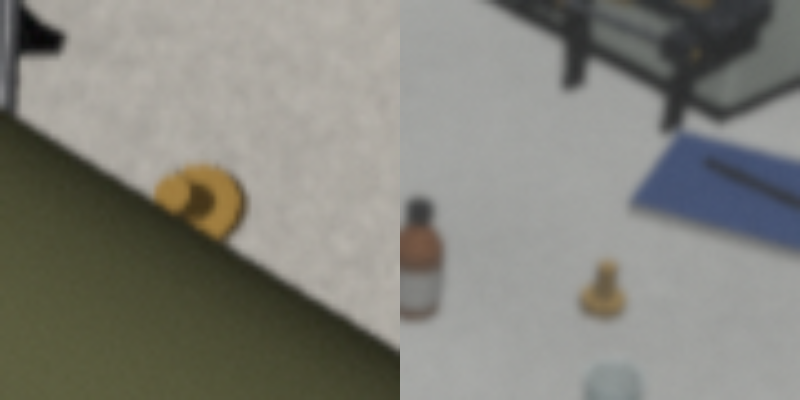

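View pics/a13.png

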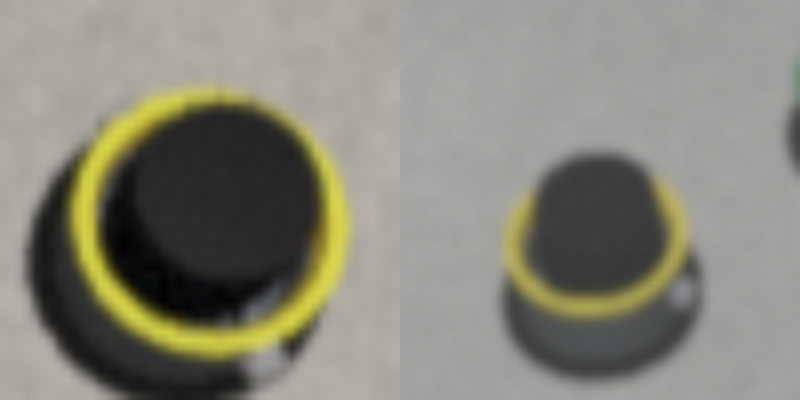

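>>> drive_tool(increments="8.5 30 1.2 0 0; 0 45 0 0 0; 0 40 0 0 0; 0 30 0 0 0; 0 15 0 0 0; 0 0 0 0 0; 0 0 0 0 0")

```text
time: 44.38
position: [0.4935, 0.4199, 0.0332]
tool_rot: [-1.569, -0.001, -0.002]
ft_force: [0.7, 0.2, 0.8]
grip_width: 1.003
```

```bash
python3 - <<'E'
from h import *
s=get_image("scene");d=get_image("top")
p=ctrl.get_state()["position"];print(p)
print(ray(d,(428.1,148.3),.074))
cv2.imwrite("pics/a14.png",cv2.resize(crop(s,394,145,25,0,1),(500,500)))
E
```

```text
[0.49353498 0.41989591 0.033326  ]
[ 0.6201359 -0.2717854  0.074    ]
```

View pics/a14.png

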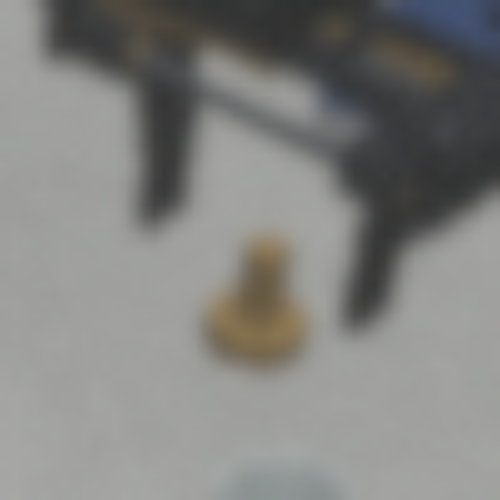

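>>> drive_tool(increments="0 7 -1 0 0; 0 6 0 0 0; 0 0 0 0 80; 0 0 0 0 140; 0 0 0 0 170; 0 0 0 0 185; 0 0 0 0 195; 0 0 0 0 200; 0 0 0 0 255; 0 0 0 0 255; 0 0 0 0 255; 0 0 0 0 255", squeeze=35)

```text
time: 45.98
position: [0.4931, 0.4181, 0.0188]
tool_rot: [-1.571, -0.0, -0.0]
ft_force: [1.3, -0.1, 1.0]
grip_width: 0.197
```

```bash
python3 - <<'E'
from h import *
s=get_image("scene")
p=ctrl.get_state()["position"];print(p)
cv2.imwrite("pics/a15.png",cv2.resize(crop(s,394,145,25,0,1),(500,500)))
E
```

```text
[0.49305458 0.41807503 0.01880428]
```

View pics/a15.png

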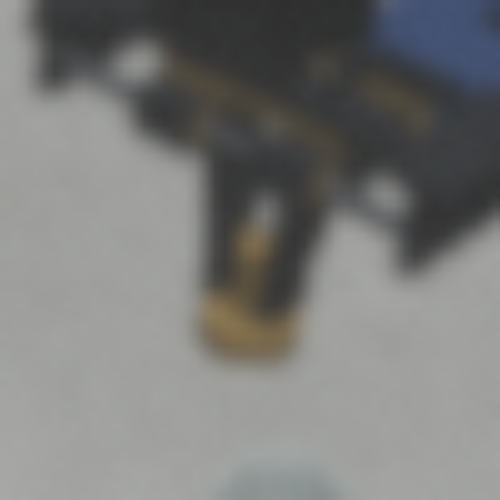

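>>> drive_tool(increments="0 -15 0 0 255; 0 -35 0 0 255; 0 -50 0 0 255; 0 -45 0 0 255; 0 -25 0 0 255; 0 0 0 0 255; 0 0 0 0 255; 0 0 0 0 255")

```text
time: 47.02
position: [0.492, 0.4173, 0.1868]
tool_rot: [-1.573, 0.002, 0.002]
ft_force: [-0.6, 0.1, -2.5]
grip_width: 0.197
```

```bash
python3 - <<'E'
from h import *
s=get_image("scene");d=get_image("top")
p=ctrl.get_state()["position"];print(p)
cv2.imwrite("pics/a16.png",np.hstack([cv2.resize(crop(s,394,115,35,0,1),(400,400)),cv2.resize(crop(d,140,200,40,0,1),(400,400))]))
# weight top brightness map
g=cv2.cvtColor(d["img"],cv2.COLOR_RGB2GRAY)
for v in range(132,164,3): print(v,g[v,406:446].tolist())
E
```

```text
[0.49223366 0.41759659 0.18726413]
132 [172, 171, 172, 170, 171, 170, 171, 170, 171, 170, 172, 174, 171, 171, 171, 172, 173, 172, 175, 176, 174, 174, 171, 174, 177, 174, 174, 173, 172, 169, 167, 168, 169, 169, 169, 173, 173, 172, 171, 169]
135 [170, 169, 168, 169, 169, 169, 172, 173, 171, 169, 169, 170, 170, 172, 172, 172, 172, 174, 171, 175, 178, 172, 173, 174, 173, 172, 174, 176, 176, 174, 170, 167, 171, 170, 174, 173, 172, 171, 169, 166]
138 [168, 163, 164, 165, 164, 167, 170, 164, 159, 157, 168, 181, 198, 198, 189, 175, 160, 109, 100, 80, 65, 56, 65, 66, 78, 86, 123, 146, 162, 172, 170, 168, 167, 167, 171, 169, 169, 172, 171, 172]
141 [169, 170, 169, 166, 165, 159, 144, 179, 199, 196, 175, 143, 98, 65, 44, 40, 36, 39, 39, 39, 39, 38, 40, 38, 36, 37, 38, 39, 38, 53, 94, 153, 181, 176, 174, 173, 172, 168, 169, 173]
144 [177, 170, 145, 94, 96, 171, 198, 182, 131, 95, 62, 35, 39, 41, 41, 41, 42, 41, 40, 41, 40, 38, 38, 40, 38, 39, 38, 36, 36, 39, 34, 42, 84, 167, 189, 178, 171, 166, 169, 172]
147 [111, 52, 38, 97, 193, 194, 144, 90, 50, 23, 19, 44, 42, 41, 42, 42, 41, 41, 38, 41, 43,
[... 249 characters left out ...]
 177]
153 [27, 40, 79, 161, 197, 178, 73, 16, 11, 13, 13, 17, 38, 44, 43, 44, 46, 42, 44, 43, 44, 44, 45, 42, 40, 42, 43, 43, 40, 43, 41, 41, 46, 67, 118, 184, 200, 190, 176, 175]
156 [29, 42, 50, 101, 192, 192, 119, 38, 10, 11, 10, 9, 11, 16, 37, 45, 45, 44, 47, 43, 46, 41, 43, 46, 46, 45, 41, 41, 43, 39, 38, 43, 70, 110, 138, 196, 200, 176, 168, 171]
159 [29, 41, 47, 52, 94, 174, 194, 151, 71, 19, 8, 9, 12, 10, 9, 12, 14, 17, 26, 34, 36, 37, 38, 34, 37, 38, 32, 24, 34, 44, 48, 66, 105, 147, 196, 199, 184, 166, 169, 172]
162 [23, 30, 42, 46, 48, 67, 123, 176, 199, 189, 135, 64, 23, 10, 6, 11, 7, 8, 5, 10, 11, 8, 1, 9, 23, 46, 71, 88, 86, 76, 112, 157, 194, 196, 174, 175, 173, 176, 173, 170]
```

View pics/a16.png

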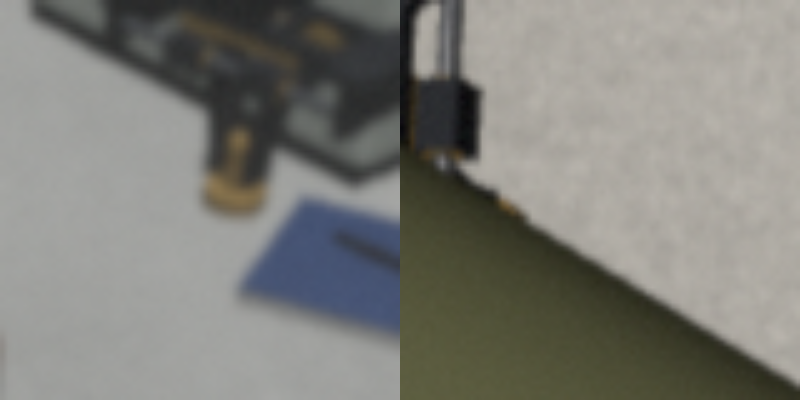

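```bash
python3 - <<'E'
from h import *
s=get_image("scene");d=get_image("top")
g=cv2.cvtColor(d["img"],cv2.COLOR_RGB2GRAY)
for u in (422,425,428,431,434): print(u,[int(x) for x in g[134:166,u]])
for lo,hi in((28,70),(30,60),(32,90)):
  k=8;u0,v0,r=428,149,15
  i=cv2.resize(g[v0-r:v0+r,u0-r:u0+r],None,fx=k,fy=k,interpolation=cv2.INTER_LINEAR)
  m=cv2.morphologyEx(cv2.inRange(i,lo,hi),cv2.MORPH_OPEN,np.ones((40,40),np.uint8))
  c=max(cv2.findContours(m,0,1)[0],key=cv2.contourArea)[:,0]
  c=(c+.5)/k-.5+[u0-r,v0-r];print(topcirc(d,c,.074)[:2],c.min(0),c.max(0))
th=np.linspace(0,6.28,300)
for C in ((.6184,-.2721),(.6201,-.2717)):
  P=np.array([proj(d,(C[0]+.029*np.cos(t),C[1]+.029*np.sin(t),.074)) for t in th]);print(C,P.min(0),P.max(0))
gs=cv2.cvtColor(s["img"],cv2.COLOR_RGB2GRAY)
P=np.array([proj(s,(.6184+.029*np.cos(t),-.2721+.029*np.sin(t),.074)) for t in th]);print('scene',P.min(0),P.max(0))
for v in (248,250,252): print([int(x) for x in gs[v,256:296]])
print([int(x) for x in gs[235:260,273]])
E
```

```text
422 [170, 173, 186, 194, 159, 90, 47, 41, 39, 40, 39, 41, 39, 41, 42, 41, 44, 42, 42, 44, 45, 42, 43, 38, 23, 9, 5, 13, 9, 13, 27, 94]
425 [172, 175, 184, 160, 82, 40, 39, 40, 40, 40, 39, 40, 40, 38, 43, 43, 41, 43, 42, 43, 44, 42, 43, 44, 42, 30, 13, 4, 6, 2, 14, 63]
428 [169, 174, 181, 151, 67, 37, 37, 38, 35, 39, 40, 40, 41, 38, 40, 41, 42, 41, 41, 44, 41, 43, 44, 43, 43, 35, 23, 9, 11, 15, 53, 87]
431 [173, 172, 171, 144, 85, 42, 38, 36, 37, 38, 38, 39, 40, 37, 39, 40, 42, 41, 39, 43, 42, 44, 42, 44, 44, 36, 18, 16, 46, 96, 118, 133]
434 [175, 177, 174, 171, 163, 124, 62, 38, 38, 37, 36, 39, 39, 39, 39, 40, 37, 41, 39, 39, 41, 43, 39, 40, 34, 35, 60, 80, 83, 95, 140, 182]
(array([ 0.61806754, -0.27161441]), np.float64(0.02766986982277674)) [416.5625 138.4375] [439.1875 159.5625]
(array([ 0.61799067, -0.2714539 ]), np.float64(0.027211709233201264)) [416.6875 138.6875] [438.9375 159.4375]
(array([ 0.6187613 , -0.27217833]), np.float64(0.02788819337374429)) [416.8125 138.0625] [439.4375 159.3125]
(0.6184, -0.2721) [416.174784  137.4511991] [440.43525735 160.65333588]
(0.6201, -0.2717) [415.94181281 136.78750676] [440.19434279 159.97461187]
scene [262.07911352 250.50816594] [284.54191845 268.35404728]
[165, 164, 163, 163, 163, 162, 162, 163, 163, 165, 164, 165, 165, 166, 165, 163, 162, 160, 161, 162, 163, 162, 162, 162, 163, 164, 161, 160, 160, 160, 161, 163, 164, 164, 161, 162, 161, 161, 160, 160]
[167, 165, 163, 163, 163, 163, 163, 163, 162, 163, 163, 164, 164, 162, 159, 156, 155, 155, 153, 152, 153, 154, 158, 158, 162, 164, 165, 163, 161, 162, 162, 164, 164, 164, 163, 162, 161, 160, 160, 159]
[165, 162, 161, 160, 161, 164, 163, 165, 163, 160, 158, 153, 142, 129, 115, 103, 97, 93, 92, 93, 94, 97, 103, 117, 133, 146, 155, 162, 163, 162, 162, 162, 163, 161, 161, 159, 163, 162, 162, 162]
[161, 160, 162, 162, 161, 162, 163, 165, 166, 165, 164, 162, 161, 160, 162, 155, 131, 93, 67, 62, 60, 61, 61, 61, 61]
```

>>> drive_tool(increments="4 0 -25 0 255; 9 0 -45 0 255; 10 0 -55 0 255; 10 0 -55 0 255; 10 0 -55 0 255; 10 0 -55 0 255; 10 0 -55 0 255; 10 0 -55 0 255; 10 0 -55 0 255; 10 0 -55 0 255; 10 0 -55 0 255; 9 0 -50 0 255; 8 0 -40 0 255; 6.2 0 -34.6 0 255; 0 0 0 0 255; 0 0 0 0 255; 0 0 0 0 255; 0 0 0 0 255")

```text
time: 49.48
position: [0.6192, -0.2703, 0.189]
tool_rot: [-1.571, -0.002, 0.001]
ft_force: [0.5, 0.4, -2.5]
grip_width: 0.197
```

```bash
python3 - <<'E'
from h import *
p=ctrl.get_state()["position"];print(p,ctrl.get_state()["tool_rot"])
E
```

```text
[ 0.61916199 -0.27026819  0.18902945] [-1.57097937e+00 -1.50638063e-03  1.20498412e-03]
```

>>> drive_tool(increments="-0.8 25 -1.5 0 255; 0 30 0 0 255; 0 20 0 0 255; 0 8 0 0 255; 0 0 0 0 255; 0 0 0 0 255; 0 0 0 0 255")

```text
time: 50.35
position: [0.6188, -0.2732, 0.1069]
tool_rot: [-1.572, -0.001, -0.001]
ft_force: [0.1, -0.5, -2.1]
grip_width: 0.193
```

```bash
python3 - <<'E'
from h import *
d=get_image("top");s=get_image("scene")
p=ctrl.get_state()["position"];print(p)
cv2.imwrite("pics/a17.png",np.hstack([cv2.resize(crop(s,275,250,30,0,1),(400,400)),cv2.resize(crop(d,428,145,30,0,1),(400,400))]))
h=cv2.cvtColor(s["img"][:,:,::-1],cv2.COLOR_BGR2HSV)
c=cont(s,273,248,14,'brass',lo=(8,50,40),hi=(20,255,255));print(c.min(0),c.max(0))
i=s["img"].astype(int);rb=i[:,:,0]-i[:,:,2]
for v in range(238,258,2): print(v,rb[v,256:292].tolist())
th=np.linspace(0,6.28,300);z=p[2]-.0188
for zz in(z,z+.012):
  P=np.array([proj(s,(p[0]+.02*np.cos(t),p[1]+.02*np.sin(t),zz)) for t in th]);print(zz,P.min(0),P.max(0))
E
```

```text
[ 0.61854185 -0.27312025  0.10648951]
[264.91666667 241.41666667] [278.91666667 261.41666667]
238 [1, 2, 1, 1, -2, -3, -3, -4, -4, -4, -3, -2, 2, 5, 7, 6, 3, -1, -2, -4, -4, -1, -2, -2, -2, -2, -3, -4, -4, -5, -4, -4, -3, -5, -3, -4]
240 [3, 2, 1, 1, 0, -1, -2, -2, -2, -3, -3, -4, -3, -1, 3, 5, 4, 2, 0, -1, -2, -3, -4, -3, -2, -3, -3, -3, -4, -4, -4, -3, -4, -4, -4, -4]
242 [1, 1, 2, 1, 1, 0, 0, -2, -2, -3, -3, -2, 6, 18, 25, 22, 16, 6, 2, -1, -1, -3, -4, -4, -3, -4, -4, -5, -4, -3, -4, -5, -4, -3, -4, -3]
244 [2, 1, 2, 2, 1, 1, 0, 1, 0, -1, 1, 8, 23, 27, 20, 10, 6, 2, -2, -3, -3, -4, -3, -4, -3, -3, -5, -3, -3, -4, -3, -4, -4, -3, -4, -2]
246 [2, 1, 1, 2, 2, 2, 1, 0, 1, 0, 1, 12, 22, 17, 5, -2, -5, -5, -5, -4, -2, -2, -4, -3, -4, -3, -3, -4, -5, -3, -4, -3, -3, -3, -2, -3]
248 [2, 2, 2, 2, 1, 2, 3, 1, 1, 1, 1, 5, 13, 16, 10, 1, -4, -6, -5, -4, -4, -2, -2, -4, -3, -4, -3, -4, -3, -3, -3, -3, -2, 0, 0, 1]
250 [1, 2, 1, 1, 2, 2, 2, 2, 5, 12, 21, 31, 36, 34, 20, 8, 1, -2, -3, -3, -4, -2, -2, -1, -2, -3, -4, -3, -3, -2, 0, 0, 0, 2, 0, 0]
252 [2, 1, 2, 2, 2, 1, 2, 3, 11, 33, 52, 62, 60, 48, 27, 12, 2, -1, -1, -1, -1, 2, 1, -2, 0, -1, -1, 0, -1, -1, 0, 0, 0, 0, -1, 0]
254 [1, 1, 2, 2, 1, 2, 2, 4, 10, 34, 58, 66, 65, 59, 46, 26, 8, 5, 10, 20, 30, 34, 22, 7, 1, 0, 1, -1, 0, 0, 0, 0, -1, 0, 1, 1]
256 [2, 1, 1, 2, 2, 2, 4, 4, 7, 22, 46, 61, 65, 65, 62, 50, 36, 34, 45, 56, 57, 53, 33, 13, 2, 0, 0, 1, 1, 6, 10, 9, 3, 3, 1, 0]
0.08768951041176569 [264.81289765 250.07504797] [280.46180152 262.40839652]
0.09968951041176569 [264.37662122 247.09355507] [280.15826724 259.43739028]
```

View pics/a17.png

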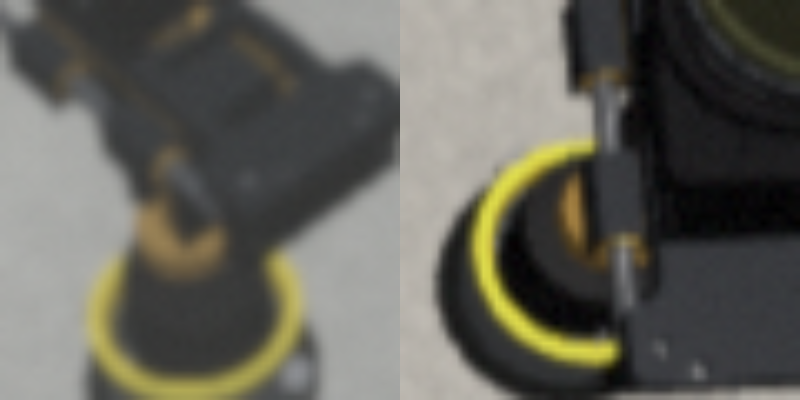

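>>> drive_tool(increments="1 3 1.5 0 255; 0 3 0 0 255; 0 2 0 0 255; 0 2 0 0 255; 0 1 0 0 255; 0 0 0 0 255; 0 0 0 0 255")

```text
time: 51.32
position: [0.6192, -0.2715, 0.0949]
tool_rot: [-1.571, -0.0, -0.0]
ft_force: [0.2, -0.6, -2.0]
grip_width: 0.2
```

```bash
python3 - <<'E'
from h import *
d=get_image("top");s=get_image("scene")
st=ctrl.get_state();p=st["position"];print(p,st["ft_force"])
cv2.imwrite("pics/a18.png",np.hstack([cv2.resize(crop(s,275,255,25,0,1),(400,400)),cv2.resize(crop(d,425,145,25,0,1),(400,400))]))
E
```

```text
[ 0.61924917 -0.27148776  0.09491243] [ 0.14901741 -0.21308799 -2.05459531]
```

View pics/a18.png

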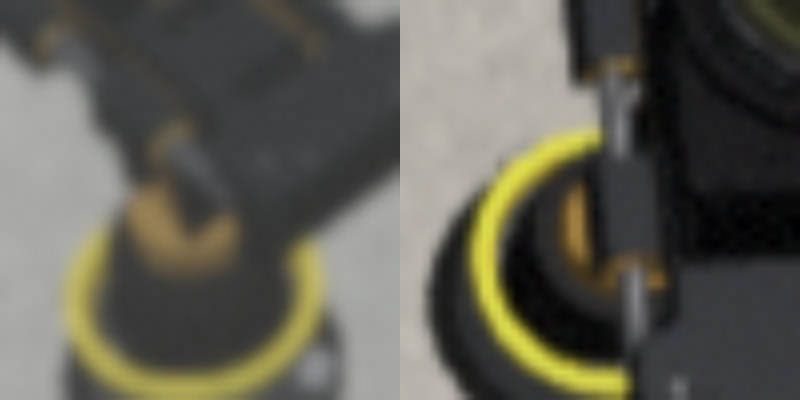

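```bash
python3 - <<'E'
from h import *
d=get_image("top");s=get_image("scene")
st=ctrl.get_state();p=st["position"];z=p[2]-.0188
th=np.linspace(0,6.2832,721)
def ell(D,c,r,z): return np.array([proj(D,(c[0]+r*np.cos(t),c[1]+r*np.sin(t),z)) for t in th])
for nm,D in(('top',d),('scene',s)):
  for n,c,r,zz in(('disc top',p,.02,z+.012),('disc bot',p,.02,z),('weight',(.6184,-.2720),.029,.074)):
    P=ell(D,c,r,zz);print(nm,n,P.min(0).round(1),P.max(0).round(1),P.mean(0).round(1))
i=d["img"].astype(int);rb=i[:,:,0]-i[:,:,2]
for v in range(138,160,2): print(v,rb[v,412:436].tolist())
i=s["img"].astype(int);rb=i[:,:,0]-i[:,:,2]
print()
for v in range(250,268,2): print(v,rb[v,260:286].tolist())
g=cv2.cvtColor(s["img"],cv2.COLOR_RGB2GRAY)
for v in range(252,268,2): print(v,g[v,256:290].tolist())
E
```

```text
top disc top [421.  138.7] [437.9 154.9] [429.4 146.8]
top disc bot [419.8 140.4] [436.6 156.4] [428.2 148.4]
top weight [416.1 137.5] [440.4 160.7] [428.3 149. ]
scene disc top [265.5 249.8] [281.1 262.1] [273.3 255.9]
scene disc bot [265.9 252.7] [281.4 265. ] [273.7 258.8]
scene weight [262.1 250.5] [284.6 268.3] [273.4 259.3]
138 [12, 9, 7, 12, 47, 108, 137, 143, 142, 132, 115, 70, 58, 9, -3, -5, -3, -1, -4, -1, -4, -4, -7, -1]
140 [15, 52, 110, 137, 142, 141, 125, 90, 48, 18, 9, 0, -3, -4, -4, -5, -6, -6, -5, 1, -3, -1, -1, -3]
142 [99, 143, 146, 134, 101, 69, 35, 7, -1, 6, 14, 3, -4, -5, -6, -5, -5, -5, -4, 0, 1, -3, 1, 0]
144 [148, 141, 101, 50, 9, 0, 1, 4, 22, 62, 67, 23, -2, -6, -6, -6, -5, -6, -5, -4, -1, -4, 0, 0]
146 [136, 80, 12, -1, -1, 0, 1, 8, 55, 94, 90, 32, -2, -4, -4, -6, -5, -5, -5, -3, 2, -2, -3, 1]
148 [84, 9, -2, 2, 4, 0, 4, 18, 54, 95, 92, 35, -3, -4, -5, -3, -5, -5, -5, -3, 1, -2, -3, 3]
150 [33, 2, -3, 0, -2, -1, 1, 13, 52, 85, 92, 45, 9, -3, -6, -5, -3, -3, -3, -3, -1, -2, -1, -1]
152 [29, -1, 2, -2, 0, 1, 1, 1, 19, 48, 68, 47, 11, 12, 27, 44, 40, 34, 31, 3
[... 1728 characters left out ...]
8, 118, 96, 73, 67, 81, 102, 113, 109, 88, 65, 56, 53, 55, 53, 54, 54, 60, 69, 84]
260 [170, 171, 172, 173, 175, 172, 154, 113, 76, 64, 71, 91, 106, 117, 121, 123, 116, 105, 105, 112, 116, 112, 100, 82, 61, 57, 54, 56, 57, 60, 77, 106, 133, 151]
262 [169, 170, 172, 175, 175, 161, 134, 96, 67, 60, 62, 70, 81, 93, 95, 98, 98, 97, 99, 96, 92, 88, 80, 70, 60, 57, 53, 55, 59, 75, 109, 143, 169, 174]
264 [167, 169, 173, 176, 167, 141, 115, 87, 67, 57, 59, 59, 62, 67, 72, 74, 74, 75, 75, 72, 69, 67, 62, 60, 59, 57, 54, 54, 58, 75, 102, 134, 165, 177]
266 [167, 166, 173, 171, 151, 124, 100, 77, 61, 58, 59, 60, 60, 60, 60, 59, 59, 60, 59, 58, 59, 57, 58, 57, 57, 57, 54, 55, 55, 65, 93, 130, 165, 174]
```

>>> drive_tool(increments="1.5 0 0 0 255; 0 1 0 0 255; 0 0.6 0 0 255; 0 0.6 0 0 255; 0 0 0 0 255; 0 0 0 0 255")

```text
time: 52.28
position: [0.6207, -0.2715, 0.0928]
tool_rot: [-1.571, -0.0, 0.0]
ft_force: [0.6, 0.1, 0.1]
grip_width: 0.195
```

>>> drive_tool(increments="0 0.5 0 0 255; 0 0.3 0 0 255; 0 0 0 0 255; 0 0 0 0 255")

```text
time: 52.78
position: [0.6207, -0.2715, 0.0927]
tool_rot: [-1.571, -0.0, -0.0]
ft_force: [-1.9, 0.5, 6.5]
grip_width: 0.197
```

>>> drive_tool(increments="0 0 0 0 190; 0 0 0 0 170; 0 0 0 0 130; 0 0 0 0 90; 0 0 0 0 60; 0 0 0 0 60; 0 -15 0 0 60; 0 -30 0 0 60; 0 -40 0 0 60; 0 -30 0 0 60; 0 0 -40 0 0; 0 0 -50 0 0; 0 0 -50 0 0; 0 0 0 0 0; 0 0 0 0 0")

```text
time: 54.65
position: [0.621, -0.4107, 0.2074]
tool_rot: [-1.57, -0.001, -0.001]
ft_force: [0.4, 1.0, -0.1]
grip_width: 0.997
```

```bash
python3 - <<'E'
from h import *
d=get_image("top");s=get_image("scene")
cv2.imwrite("pics/b1.png",s["img"][:,:,::-1]);cv2.imwrite("pics/b2.png",d["img"][:,:,::-1])
cv2.imwrite("pics/b3.png",np.hstack([cv2.resize(crop(s,275,255,25,0,1),(400,400)),cv2.resize(crop(d,425,145,25,0,1),(400,400))]))
E
```

```text
(no output)
```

View pics/b3.png

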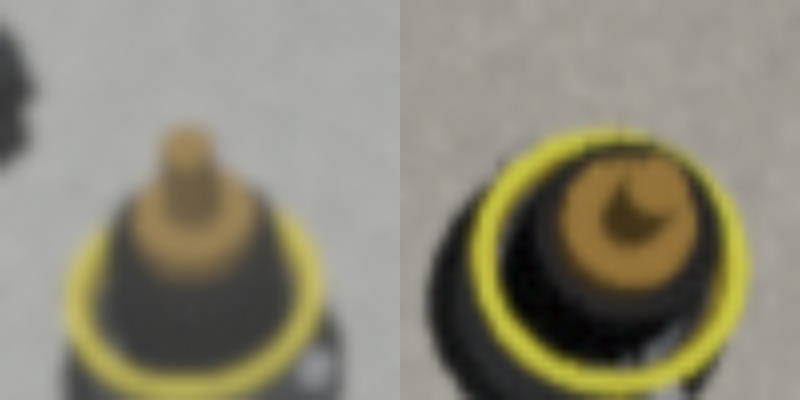

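View pics/b1.png

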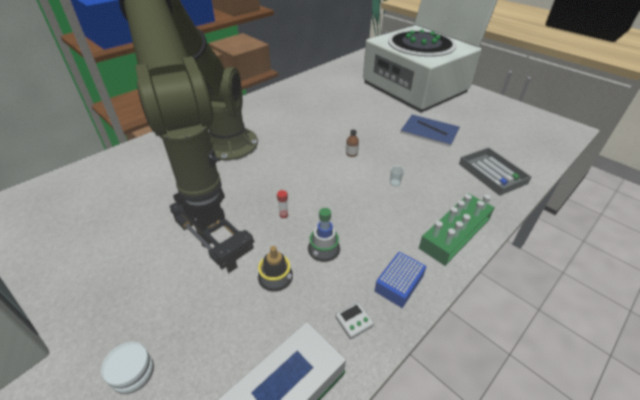

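View pics/b2.png

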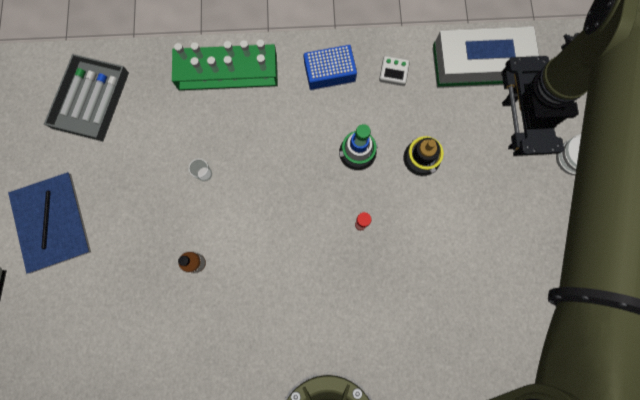

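```bash
python3 - <<'E'
from h import *
d=get_image("top");s=get_image("scene")
for lo in ((8,90,70),(8,120,70)):
  c=cont(d,428,146,13,'',lo=lo,hi=(21,255,255),k=8);h=cv2.convexHull(c.astype(np.float32))[:,0]
  for z in(.086,.074):
    W=np.array([ray(d,q,z)[:2] for q in c]);print(z,W.min(0).round(4),W.max(0).round(4))
  W=np.array([ray(d,q,.086)[:2] for q in c]);n=np.array([.31,-.27])/.411
  K=W[(W-W.mean(0))@n<.002];print('fit',*circ(K))
g=cv2.cvtColor(d["img"],cv2.COLOR_RGB2GRAY)
for v in (146,148,150): print([int(x) for x in g[v,410:446]])
c=cont(s,274,252,18,'',lo=(8,60,60),hi=(20,255,255),k=8);print('scene brass',c.min(0),c.max(0))
th=np.linspace(0,6.283,300)
for z,r in((.086,.02),(.074,.02),(.118,.009),(.074,.029)):
  P=np.array([proj(s,(.6184+r*np.cos(t),-.272+r*np.sin(t),z)) for t in th]);print(z,P.min(0).round(1),P.max(0).round(1))
E
```

```text
0.086 [ 0.5974 -0.2896] [ 0.6402 -0.2475]
0.074 [ 0.601  -0.2932] [ 0.6443 -0.2506]
fit [ 0.61813878 -0.26839415] 0.020682000410694765
0.086 [ 0.5974 -0.2893] [ 0.6401 -0.2475]
0.074 [ 0.601  -0.2928] [ 0.6442 -0.2506]
fit [ 0.61783006 -0.26804793] 0.020298667291823832
[157, 179, 158, 103, 63, 31, 20, 38, 38, 51, 81, 115, 118, 116, 115, 84, 54, 53, 56, 61, 87, 97, 100, 100, 107, 115, 100, 50, 39, 82, 162, 176, 161, 155, 155, 160]
[180, 176, 115, 73, 38, 11, 17, 35, 39, 50, 82, 117, 121, 117, 112, 85, 58, 55, 56, 54, 54, 59, 77, 106, 117, 117, 110, 49, 33, 56, 120, 179, 174, 158, 158, 158]
[179, 164, 88, 37, 8, 10, 13, 37, 41, 46, 62, 104, 119, 120, 118, 115, 99, 83, 80, 76, 90, 104, 117, 118, 119, 114, 86, 44, 37, 45, 99, 179, 182, 166, 159, 163]
scene brass [265.4375 245.8125] [282.3125 264.8125]
0.086 [265.2 250.2] [280.8 262.5]
0.074 [265.6 253.2] [281.1 265.5]
0.118 [268.4 245.5] [275.6 251.1]
0.074 [262.1 250.5] [284.6 268.3]
```

```bash
python3 -c "
from bench import workorder,ctrl
print(ctrl.get_state()['time']);print(workorder.close_job())"
```

```text
54.85
the job is handed in; nothing more can be done
None
```

I loaded all five pieces in the order asked, releasing each before picking up the next, and handed the job in at 54.9 s of the 122 s allowed.

- **Nested stack:** The white sleeve, blue sleeve and green-capped tube sit in the green-rimmed bucket. I lowered each slowly until it touched, at 53.6, 79.0 and 124.2 mm tool height against 52.7, 79 and 124.3 expected. The contact forces were 4–9 N. The white sleeve brushed the bore on the way in (about 6 N sideways) and I re-centred it.
- **Counterweight:** The black weight seated in the yellow-rimmed bucket at 52.8 mm against 52.7 expected. The brass trim weight stands upright on top and touched down at the expected height.
- **Trim centring:** The last two views put the trim weight about 2 mm off the centre of the black weight. In the hand, both cameras had shown it about 2 mm off the gripper's centre. I corrected for 1.5 mm of that, perhaps slightly too much, and left it there because it lies well inside the top face.
- **Left alone:** The red-capped tube, the beaker and the amber bottle look to be where they were in the first pictures. I checked those by eye only.

The gripper was clear of everything when I handed in.

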